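Load an LED module into the light test box and start its test

ROBOT

A 6-joint arm with a two-finger parallel gripper is mounted at the origin on the work surface. World frame = base frame: x ahead of the robot, y to its left, z up, the work surface at z = 0. Lengths are in m, angles in rad, forces in N, time in s.
With the tool pointing down it reaches from about 0.375 to 0.825 m from the base axis. Payload 5.5 kg.
Tool frame: the origin (TCP) lies at the very end of the fingers, on their centre line; the grasp point (between the pads) lies 19 mm behind it; z points along the fingers, y is the direction in which the jaws open and shut (so a half turn about z gives the same grasp; the last joint's range is limited). The gripper opens to 85 mm and grips with 20 to 120 N. Pads are 22 mm wide; open, the fingers measure 114 mm over their backs; the gripper's body (76 mm by 85 mm) begins 54 mm behind the grasp point. The pads swing forward as they close: fully open they stand 13 mm farther back than shut.
Start: joints at [-1.12, 0.314, -0.047, 1.21, 0, 1.571], TCP at [0.261, -0.54, 0.231] pointing down, gripper open.
Joint ranges: [-2.67, 2.67], [-0.69, 1.73], [-1.03, 1.25], [-2.08, 2.16], [-1.42, 1.45], [-3.14, 3.14]. Speed limits (rad/s): [2.39, 2.39, 3.01, 3.14, 3.14, 3.14].

INTERFACE

Orientations are given as a 3x3 rotation matrix whose columns are the frame's x, y, z axes.
In Python, from cell import get_obs, camera, finish_job gives the robot as it stands.
- The arm moves only by the tool move_arm, never from a script. Its argument "plan" is a list of rows, each an object of numbers: "x", "y", "z": the shift along the world's x, y, z in cm; "wx", "wy", "wz": the turn, a rotation vector about the world's x, y, z in degrees. In form: [{"x": .., "y": .., "z": .., "wx": .., "wy": .., "wz": ..}, ...]. A call has 1 to 20 rows; each row shifts and turns the commanded pose from where the row before left it; what a row does not reach is not made up. A row lasts 1/8 s, in which the tool goes at most 62.5 mm and 10.7 degrees, less where a joint would pass 70% of its speed; a pose out of reach is approached as far as the arm can. A call with a gripper value outside its range is refused whole. "gripper" is the finger opening in cm, from 0 to 8.54, set as the call begins (left out, the last holds). The fingers move at their own pace and stop on an object; "newtons" is the grip in N (left out, the last holds). Time passes only in rows, so rows that do not move let the fingers close. It gives the time, the measured TCP pose, the force and the opening at its end, in the units of the state.
- get_obs(): the state, without advancing time (a new reading comes with each control period).
- camera(name): name is "scene" or "side" or "wrist"; returns a dict with "img" (480x640x3 uint8, red, green, blue), "K" (3x3 intrinsics, pixels), "R" (3x3) and "t" (3): a world point X has camera coordinates R X + t. Camera axes: x right, y down, z forward; pixel columns grow to the right and rows downward; lengths in m; the calibration is good to about 2 mm. The wrist camera is an equidistant fisheye: a pixel r from the principal point sees the ray r / f radians off the axis. A picture is of the moment at which its call begins. There is no depth.
- finish_job(): hands the job in, once; it reports no verdict.
The state is a dict: "time": time; "joint_pos": joint angles; "qd": joint speeds; "tau": joint torques, N m; "eef_pos": TCP position; "eef_rot": TCP orientation; "ft_force": force on the tool from outside, world axes, zero at the start; "wrist_torque": the same for the moment, N m; "width": finger opening in m.
Only numpy, scipy, OpenCV 4.12 (cv2) and the standard library are available. Lean on these libraries where they do the work, as an engineer would, in place of code of your own. Each camera call takes 0.05 s, during which the arm holds its last target. There are 200 camera calls.

TASK

Test the LED module with the blue heat sink: raise the lid of the blue test box and lock its folding stay straight by pushing the orange knee pin home past centre, then set the module gently on the round white pad in the box, board side up and centred, and let go. Then pull the knee pin back to break the stay and lower the lid in hand, gently all the way shut without letting it drop. Last, turn the dial of the white driver so that its white pointer is at the green mark; leave the two black modules where they lie.

Things in the scene. Friction and masses are not known exactly. Their poses are not given: they have to be found in the camera images.
- test_box: Blue open box, 190 x 220 x 90 mm (x, y, z), walls 6 mm, fixed to the bench, at a different place and yaw each time. Origin: centre of its underside, z up, +x toward the hinge side (the far side from the robot at yaw 0), front at -x. The stay is on the outside of its -y wall.
- test_pad (a point): Centre of the top of the round white pad in the box: 50 mm across (narrower than the module), its top 40 mm above the bench and 34 mm above the box floor, with clear space all round it for fingers. It is 70 mm behind the outside of the front wall.
- lid_hinge (a point): Middle of the lid's hinge axis, at the top of the box's far (+x) wall, 90 mm above the bench. The axis runs along the box's y.
- lid (a joint): Lid angle: 0 shut, grows as it opens (about 1.50 when the stay is dead straight, about 1.48 when the stay is locked). Grey lid, 6 mm thick, 0.5 kg. Hinge friction holds it where it is left above about 1.05 rad; below that it falls shut unless held.
- lid_handle (a point): Middle of the D-handle's steel bar on the lid's front edge: 10 mm round, 110 mm long, along the box's y, with a finger gap of 37 mm between bar and lid edge. 235 mm from the hinge axis, in the lid's plane (3 mm above the axis when shut), so shut it is 93 mm above the bench and 45 mm in front of the front wall. It can turn in the fingers.
- stay (a joint): Turn of the stay's lower link from its place with the lid shut: 0 shut, 1.45 at lid 1.13, 1.74 at lid 1.34, 2.17 with both links dead straight; pushed on past centre it stops at 2.29, where the lid cannot be lowered (locked). Turning it moves the lid and takes only a few newtons at the knee.
- stay_foot (a point): Pivot on the box's -y wall about which the stay's lower link turns: 90 mm in front of and 35 mm below the hinge axis. Each link is 79 mm long. With the lid shut the lower link points to the box's front, 0.046 rad below level; as the lid opens the knee rises and swings back toward the hinge.
- knee_pin (a point): Grip point on the axis of the orange knee pin: 12 mm round, parallel to the box's y, sticking out sideways (-y); the point is 44 mm outside the upper link and 32 mm from the free end. It swings on a 79 mm circle about the stay's foot. To lock, push it away from the box's front and slightly down; to break, pull it to the front and up. 122 mm above the bench when straight, 51 mm when shut.
- module_blue_center (a point): Centre (half-way up) of the LED module with the blue heat sink: disc 60 mm across, 18 mm high, white board with amber LEDs on top, 0.12 kg, lying on the bench.
- module_black1_center (a point): Centre of an LED module of the same shape and size with a black heat sink; to be left alone.
- module_black2_center (a point): Centre of the other LED module with a black heat sink; to be left alone.
- dial_grip (a point): Grip point of the dial on top of the white LED driver (130 x 150 x 55 mm, fixed, placed differently each time), on the vertical dial axis, 92 mm above the bench. The black grip bar is 14 mm thick, 46 mm long and 32 mm high (its top is 99 mm above the bench); its white pointer line is on one half of the bar. It stiffly stays where it is left.
- dial (a joint): Dial angle, grows clockwise seen from above, range 0 to 2.8; 0: the pointer points along the driver's -x. The pointer is at the green mark at 1.40.
- dial_mark (a point): Middle of the green mark on the driver's top, 47 mm from the dial axis: the pointer must point at it.
Things that resemble listed ones, but are neither listed nor needed, are in the scene too. Leave any red look-alike of the part that bears module_blue_center alone.

How it is judged:
By the outcome, as a careful person would: the job done as asked, in the order asked, and still so for the second after the job is handed in, with the robot touching nothing.
It also fails if it takes over 72 s, if anything falls off the work surface, if the arm or the gripper's body presses on something with over 40 N, if the wrist force passes 120 N, or if a joint passes its speed limit or range.

## Working session

There is one attempt and no reset: what is moved stays moved. The work goes in short steps, Python scripts to look and compute and a tool call to move; the robot and the scene stay as the last step left them, time stands still between calls to the robot, and variables do not carry over. Pictures are saved under pics/ and viewed, about 8 in all and at most 12, crops included, and the job is handed in when it is done.

Besides the shell and the picture viewer there is one more tool, called after "Request:" by a JSON object that holds its "fn" and its "kwargs". move_arm: Moves the arm, as the interface text tells. Its arguments: {"type":"object","properties":{"plan":{"type":"array"},"gripper":{"type":"number"},"newtons":{"type":"number"}},"required":["plan"]}

```bash
ls; mkdir -p pics; python3 - <<'E'
from cell import get_obs,camera
import cv2,numpy as np
o=get_obs();print({k:np.round(v,3).tolist() for k,v in o.items()})
for n in("scene","side","wrist"):
    c=camera(n);cv2.imwrite(f"pics/{n}0.png",c["img"][:,:,::-1]);np.savez(f"pics/{n}0.npz",**c);print(n,c["K"].round(1).tolist(),(-c["R"].T@c["t"]).round(3))
E
```

```text
pics
{'time': 0.0, 'joint_pos': [-1.12, 0.314, -0.048, 1.21, 0.0, 1.571], 'qd': [-0.001, 0.001, 0.0, 0.001, 0.001, 0.0], 'tau': [0.002, -53.959, 33.975, 0.019, 0.001, 0.0], 'eef_pos': [0.261, -0.54, 0.23], 'eef_rot': [[0.9, 0.436, -0.001], [0.436, -0.9, 0.001], [0.0, -0.002, -1.0]], 'ft_force': [-1.569, -0.149, 0.658], 'wrist_torque': [0.055, 0.04, -0.06], 'width': 0.085}
scene [[459.8, 0.0, 321.3], [0.0, 459.8, 238.8], [0.0, 0.0, 1.0]] [ 1.136 -0.28   0.793]
side [[583.7, 0.0, 318.7], [0.0, 583.7, 238.3], [0.0, 0.0, 1.0]] [0.213 0.877 1.117]
wrist [[371.6, 0.0, 321.3], [0.0, 371.6, 240.0], [0.0, 0.0, 1.0]] [ 0.324 -0.508  0.373]
```

View pics/scene0.png

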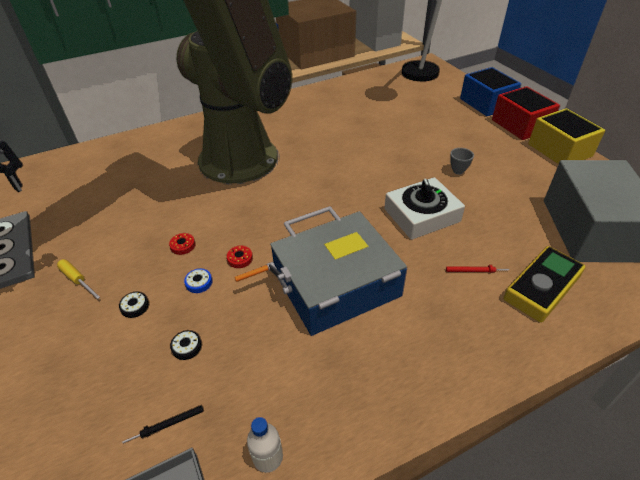

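View pics/side0.png

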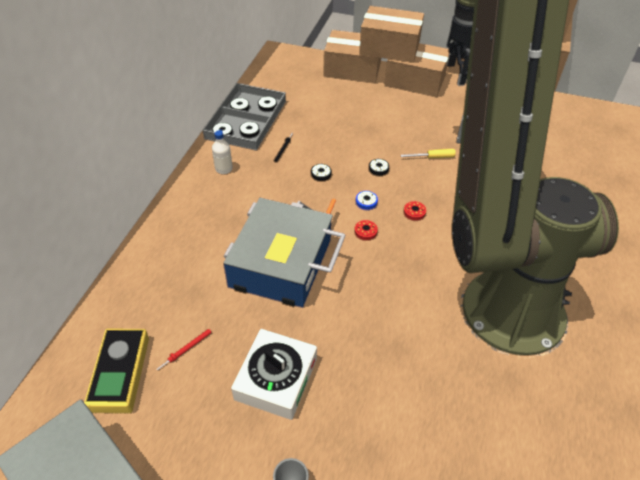

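Scene view: the blue-rimmed module is at (198,280), and at (367,200) in the side view. The red look-alikes are at (240,257) and (181,243), the black ones at (133,303) and (185,344). The box lid is around (337,258) with the handle at (313,215) and the orange pin at (253,274). The driver dial is at (425,197). I'll confirm with an enlarged crop.

```bash
cat > h.py <<'E'
import numpy as np,cv2
from cell import get_obs,camera
def load(f): return dict(np.load(f))
def ray(c,p):
    K=c["K"];d=np.array([(p[0]-K[0,2])/K[0,0],(p[1]-K[1,2])/K[1,1],1.])
    if c.get("fe"):
        r=np.hypot(d[0],d[1]);d=np.array([d[0]/r*np.sin(r),d[1]/r*np.sin(r),np.cos(r)]) if r>0 else d
    R=c["R"];d=R.T@d;return -R.T@c["t"],d/np.linalg.norm(d)
def onz(c,p,z):
    o,d=ray(c,p);return o+d*(z-o[2])/d[2]
def tri(*cp):
    A=0;b=0;L=[ray(c,p) for c,p in cp]
    for o,d in L:
        M=np.eye(3)-np.outer(d,d);A=A+M;b=b+M@o
    X=np.linalg.solve(A,b);e=[np.linalg.norm(np.cross(X-o,d)) for o,d in L];return X,max(e)
def proj(c,X):
    v=c["R"]@X+c["t"];K=c["K"]
    if c.get("fe"):
        r=np.hypot(v[0],v[1]);a=np.arctan2(r,v[2]);return np.array([K[0,2]+K[0,0]*a*v[0]/r,K[1,2]+K[1,1]*a*v[1]/r])
    return np.array([K[0,2]+K[0,0]*v[0]/v[2],K[1,2]+K[1,1]*v[1]/v[2]])
def snap(n,tag):
    c=camera(n);cv2.imwrite(f"pics/{tag}.png",c["img"][:,:,::-1]);np.savez(f"pics/{tag}.npz",**c)
    if n=="wrist":c["fe"]=True
    return c
E
python3 - <<'E'
from h import *
s=load("pics/scene0.npz")["img"];d=load("pics/side0.npz")["img"]
def cr(i,x,y,w,h,W,H):return cv2.resize(i[y:y+h,x:x+w],(W,H),interpolation=cv2.INTER_CUBIC)
a=cr(s,165,195,250,135,800,432//1)
b=cr(d,300,140,150,110,240,168);e=cr(d,225,325,100,90,280,168);f=cr(s,380,170,90,70,280,168)
im=np.vstack([a,np.hstack([b,e,f])]);cv2.imwrite("pics/crop1.png",im[:,:,::-1])
E
```

```text
(no output)
```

View pics/crop1.png

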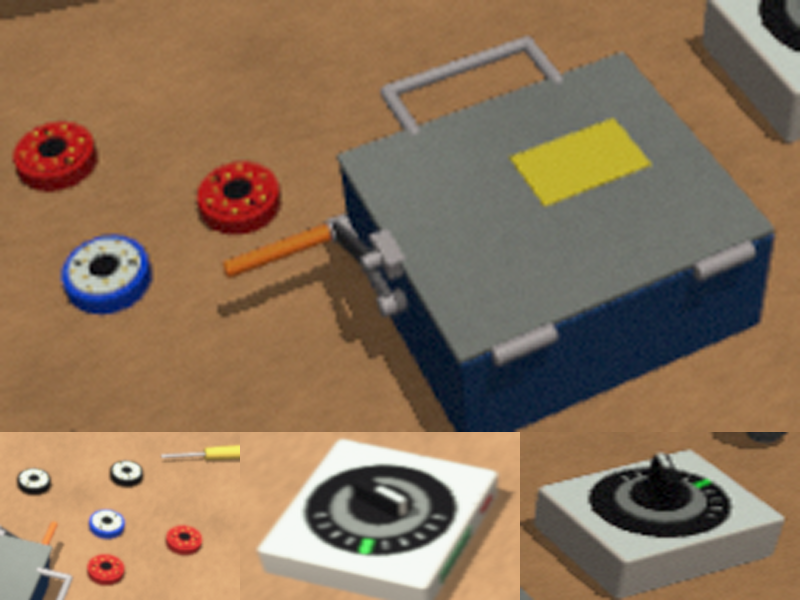

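```bash
python3 - <<'E'
from h import *
s=load("pics/scene0.npz");d=load("pics/side0.npz")
def hsv(c):return cv2.cvtColor(c["img"],cv2.COLOR_RGB2HSV)
def comp(m,seed,rad=40):
    n,l,st,ce=cv2.connectedComponentsWithStats(m.astype(np.uint8))
    k=min((i for i in range(1,n) if st[i,4]>25),key=lambda i:np.hypot(*(ce[i]-seed)))
    return (l==k).astype(np.uint8),ce[k],st[k,4]
def roi(m,x0,y0,x1,y1):
    r=np.zeros_like(m);r[y0:y1,x0:x1]=m[y0:y1,x0:x1];return r
def hull(m):
    c=max(cv2.findContours(m,0,1)[0],key=cv2.contourArea);return cv2.convexHull(c)[:,0,:].astype(np.float32)
# lid
for n,c,box,seed in(("scene",s,(262,205,415,330),(338,258)),("side",d,(222,195,335,300),(280,245))):
    h=hsv(c);m=(h[...,1]<70)&(h[...,2]>75)|((h[...,0]>22)&(h[...,0]<35)&(h[...,1]>120)&(h[...,2]>120))
    m,ce,a=comp(roi(m,*box),seed);m=cv2.morphologyEx(m,cv2.MORPH_OPEN,np.ones((9,9)))
    P=np.array([onz(c,p,.096)[:2] for p in hull(m)],np.float32)
    r=cv2.minAreaRect(P*1000);print(n,"lid",r,a);print(cv2.boxPoints(r).round(1).tolist())
# blue module
E=[]
for c,box,seed in((s,(180,262,217,298),(198,280)),(d,(350,185,383,213),(367,200))):
    h=hsv(c);w=(h[...,1]<90)&(h[...,2]>110)
    b=(h[...,0]>100)&(h[...,0]<130)&(h[...,1]>120)
    mw,ce,a=comp(roi(w,*box),seed);e=cv2.fitEllipse(hull(mw));mb=roi(b|w,*box).astype(np.uint8);eb=cv2.fitEllipse(hull(mb))
    E.append((c,e[0]));print("mod",e,eb,onz(c,e[0],.018),onz(c,eb[0],.009))
print("mod tri",tri(*E))
# green
G=[]
for c,box,seed in((s,(425,175,455,205),(440,190)),(d,(255,375,285,395),(270,386))):
    h=hsv(c);g=(h[...,0]>45)&(h[...,0]<80)&(h[...,1]>120)&(h[...,2]>90)
    m,ce,a=comp(roi(g,*box),seed) if g.any() else 0;G.append((c,ce));print("green",ce,a,onz(c,ce,.056))
print(tri(*G))
D=[]
for c,box,in((s,(398,180,455,217)),(d,(245,340,305,392))):
    h=hsv(c);k=(h[...,2]<60);m=roi(k,*box).astype(np.uint8);n,l,st,ce=cv2.connectedComponentsWithStats(m);i=1+st[1:,4].argmax()
    e=cv2.fitEllipse(hull((l==i).astype(np.uint8)));D.append((c,e[0]));print("disc",e,onz(c,e[0],.056))
print(tri(*D))
# orange pin
for c,box in((s,(230,260,275,285)),(d,(322,195,340,216))):
    h=hsv(c);k=(h[...,0]>5)&(h[...,0]<15)&(h[...,1]>190)&(h[...,2]>130);ys,xs=np.nonzero(roi(k,*box));print("pin",len(xs),xs.min(),xs.max(),ys.min(),ys.max(),cv2.fitLine(np.c_[xs,ys].astype(np.float32),2,0,.01,.01).ravel())
# handle ends by hand
print(onz(s,(285.3,223.1),.093),onz(s,(330.6,207.8),.093))
E
python3 - <<'E'
import sys;sys.path.insert(0,'.')
from h import *
d=load("pics/side0.npz")["img"];s=load("pics/scene0.npz")["img"]
cr=lambda i,x,y,w,h,W,H:cv2.resize(i[y:y+h,x:x+w],(W,H),interpolation=cv2.INTER_CUBIC)
im=np.vstack([np.hstack([cr(d,295,190,60,90,400,600)[:600],cr(d,240,335,80,80,400,400)[:0] if 0 else np.vstack([cr(d,235,335,80,60,400,300),cr(s,395,175,64,48,400,300)])])])
cv2.imwrite("pics/crop2.png",im[:,:,::-1])
E
```

```text
scene lid ((565.5614013671875, 24.979888916015625), (234.07376098632812, 208.00103759765625), 89.76844024658203) 7844
[[461.1000061035156, -91.5999984741211], [669.0999755859375, -92.5], [670.0, 141.60000610351562], [462.0, 142.39999389648438]]
side lid ((558.0481567382812, 27.611167907714844), (238.05477905273438, 206.80953979492188), 89.62006378173828) 6393
[[453.8999938964844, -90.69999694824219], [660.7000122070312, -92.0999984741211], [662.2000122070312, 146.0], [455.3999938964844, 147.3000030517578]]
mod ((196.90492248535156, 277.4673767089844), (17.35982894897461, 22.2551326751709), 75.345703125) ((197.7374725341797, 279.8232421875), (24.3115234375, 28.70896339416504), 71.01087951660156) [ 0.41384653 -0.23985837  0.018     ] [ 0.41308728 -0.23968018  0.009     ]
mod ((366.1190490722656, 199.6383056640625), (21.050107955932617, 24.45134162902832), 92.59939575195312) ((366.1217041015625, 199.64016723632812), (21.049083709716797, 24.457185745239258), 92.68258666992188) [ 0.4103194  -0.23067119  0.018     ] [ 0.41192987 -0.23974047  0.009     ]
mod tri (array([ 0.4104518 , -0.23849232,  0.01228224]), np.float64(0.0018020691546030139))Traceback (most recent call last):
  File "<stdin>", line 30, in <module>
  File "<stdin>", line 6, in comp
ValueError: min() iterable argument is empty
```

View pics/crop2.png

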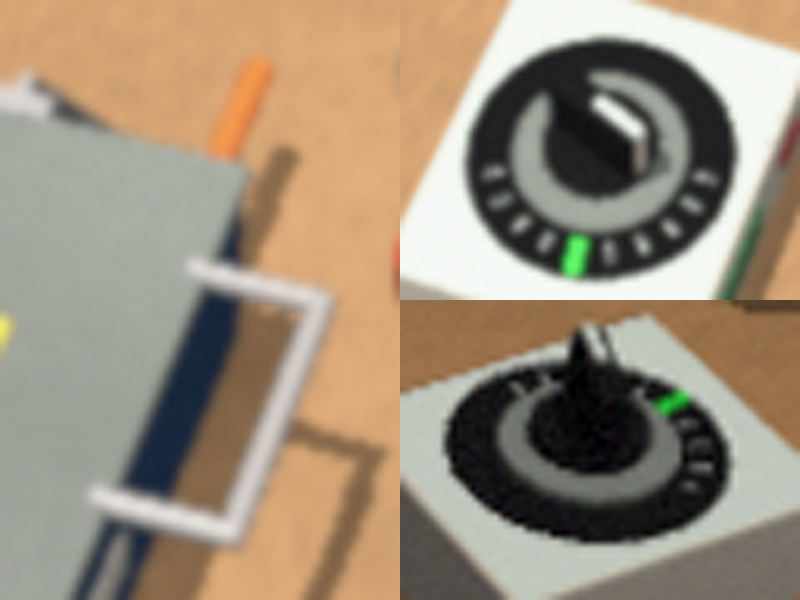

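```bash
python3 - <<'E'
from h import *
np.set_printoptions(precision=4,suppress=True)
s=load("pics/scene0.npz");d=load("pics/side0.npz")
A,B=tri((s,(285.3,223.1)),(d,(344.5,234.3))),tri((s,(330.6,207.8)),(d,(330.3,271)));print("handle",A,B)
C=[onz(s,p,.096)for p in((271.6,244.4),(360,212.2),(406.6,267.8),(309.7,307.5))]
for a in C:print(a)
for i in range(4):
    v=C[(i+1)%4]-C[i];print(np.linalg.norm(v[:2]),np.degrees(np.arctan2(v[1],v[0])))
print("ctr",sum(C)/4)
print("pin tip",tri((s,(235.3,279)),(d,(334,199))))
print("green",tri((s,(438.7,191.5)),(d,(270,386.4))),onz(s,(438.7,191.5),.056),onz(d,(270,386.4),.056))
print("disc",tri((s,(424.9,199)),(d,(275.4,366.8))),onz(s,(424.9,199),.056),onz(d,(275.4,366.8),.056))
p,q=onz(d,(274.4,354.6),.099),onz(d,(283.6,362.4),.099);print("ptr",p,q,np.degrees(np.arctan2(*(q-p)[[1,0]])))
# blob detection, whole image: green marks
for n,c in(("s",s),("d",d)):
    h=cv2.cvtColor(c["img"],cv2.COLOR_RGB2HSV);g=((h[...,0]>45)&(h[...,0]<80)&(h[...,1]>110)&(h[...,2]>110)).astype(np.uint8)
    k,l,st,ce=cv2.connectedComponentsWithStats(g);print(n,[(ce[i].round(1).tolist(),int(st[i,4]))for i in range(1,k)if st[i,4]>4])
E
```

```text
handle (array([ 0.4182, -0.0237,  0.0928]), np.float64(0.002534072106442035)) (array([0.419 , 0.0909, 0.0912]), np.float64(0.0023392888666496467))
[ 0.4714 -0.0764  0.096 ]
[0.4715 0.1412 0.096 ]
[0.6609 0.1384 0.096 ]
[ 0.6582 -0.0771  0.096 ]
0.2175791133945963 89.98569754625512
0.1894155467886699 -0.845565391903446
0.21551437643155189 -90.70500079898679
0.18679885074655428 179.78092778718934
ctr [0.5655 0.0315 0.096 ]
pin tip (array([ 0.4854, -0.1716,  0.0512]), np.float64(0.0018197217942494174))
green (array([0.4568, 0.3787, 0.055 ]), np.float64(0.0018736686225143758)) [0.4594 0.3788 0.056 ] [0.4552 0.3778 0.056 ]
disc (array([0.4621, 0.3331, 0.0525]), np.float64(0.00172753686948347)) [0.4668 0.3311 0.056 ] [0.46   0.3337 0.056 ]
ptr [0.4612 0.331  0.099 ] [0.438  0.3418 0.099 ] 154.94899586650791
s [([438.0, 191.0], 11)]
d [([269.7, 385.5], 37)]
```

Request:
{"fn": "move_arm", "kwargs": {"plan": [{"x": 2.5,"y": 4.6,"z": 0.8,"wz": 10.6},{"x": 2.5,"y": 4.6,"z": 0.8,"wz": 10.6},{"x": 2.5,"y": 4.6,"z": 0.8,"wz": 10.6},{"x": 2.5,"y": 4.6,"z": 0.8,"wz": 10.6},{"x": 2.5,"y": 4.6,"z": 0.8,"wz": 10.6},{"x": 2.5,"y": 3.0,"z": 0,"wz": 10.6},{}]}}

```text
invalid input at $.plan[0]: expected keys x, y, z, wx, wy, wz
```

```bash
python3 - <<'E'
from h import *
snap("wrist","w1");o=get_obs();print(o["time"],o["eef_pos"].round(4),o["eef_rot"].round(3).tolist())
E
```

```text
0.2 [ 0.2612 -0.5397  0.2307] [[0.9, 0.436, -0.0], [0.436, -0.9, 0.001], [-0.0, -0.001, -1.0]]
```

Request:
{"fn": "move_arm", "kwargs": {"plan": [{"y": 5,"z": -1},{"y": 5,"z": -1},{"y": 5,"z": -1},{"y": 4,"z": -1},{}], "gripper": 4}}

```text
invalid input at $.plan[0]: expected keys x, y, z, wx, wy, wz
```

```bash
python3 - <<'E'
from h import *
snap("wrist","w2");o=get_obs();print(o["time"],o["eef_pos"].round(4),o["eef_rot"].round(3).tolist())
a=cv2.imread("pics/w1.png");b=cv2.imread("pics/w2.png");cv2.imwrite("pics/w12.png",np.hstack([cv2.resize(a,(400,300)),cv2.resize(b,(400,300))]))
E
```

```text
0.25 [ 0.2613 -0.5398  0.2309] [[0.9, 0.436, -0.0], [0.436, -0.9, 0.001], [-0.0, -0.001, -1.0]]
```

View pics/w12.png

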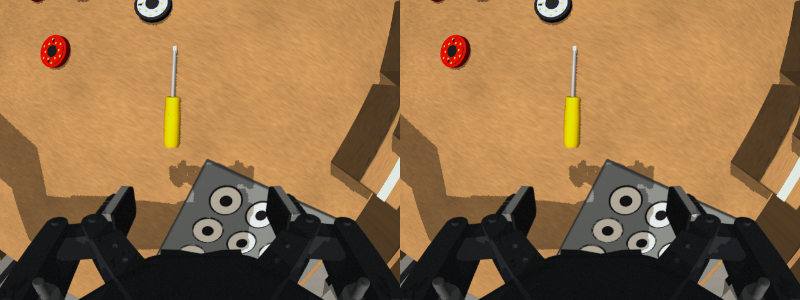

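Those moves were refused because every key is required; the pictures are still from the start pose. I'll resend with full rows.

Request:
{"fn": "move_arm", "kwargs": {"plan": [{"x": 2.5,"y": 4.6,"z": 0.8,"wx": 0,"wy": 0,"wz": 10.6},{"x": 2.5,"y": 4.6,"z": 0.8,"wx": 0,"wy": 0,"wz": 10.6},{"x": 2.5,"y": 4.6,"z": 0.8,"wx": 0,"wy": 0,"wz": 10.6},{"x": 2.5,"y": 4.6,"z": 0.8,"wx": 0,"wy": 0,"wz": 10.6},{"x": 2.5,"y": 4.6,"z": 0.8,"wx": 0,"wy": 0,"wz": 10.6},{"x": 2.5,"y": 3.0,"z": 0,"wx": 0,"wy": 0,"wz": 10.6},{"x": 0,"y": 0,"z": 0,"wx": 0,"wy": 0,"wz": 0}]}}

```text
time: 1.12
eef_pos: [0.4127, -0.2783, 0.2715]
eef_rot: [[0.006, 1.0, 0.001], [1.0, -0.006, 0.0], [0.0, 0.001, -1.0]]
ft_force: [-0.3, 0.3, -0.7]
width: 0.0857
```

```bash
python3 - <<'E'
from h import *
snap("wrist","w1");o=get_obs();print(o["time"],o["eef_pos"].round(4),o["eef_rot"].round(3).tolist())
E
```

```text
1.175 [ 0.4118 -0.2793  0.2713] [[0.009, 1.0, -0.0], [1.0, -0.009, -0.0], [-0.0, -0.0, -1.0]]
```

Request:
{"fn": "move_arm", "kwargs": {"plan": [{"x": 0,"y": 5,"z": -1,"wx": 0,"wy": 0,"wz": 0},{"x": 0,"y": 5,"z": -1,"wx": 0,"wy": 0,"wz": 0},{"x": 0,"y": 5,"z": -1,"wx": 0,"wy": 0,"wz": 0},{"x": 0,"y": 4,"z": -1,"wx": 0,"wy": 0,"wz": 0},{"x": 0,"y": 0,"z": 0,"wx": 0,"wy": 0,"wz": 0}], "gripper": 4}}

```text
time: 1.8
eef_pos: [0.4103, -0.0891, 0.2306]
eef_rot: [[0.009, 1.0, -0.002], [1.0, -0.009, 0.0], [0.0, -0.002, -1.0]]
ft_force: [0.5, -0.5, 1.2]
width: 0.0401
```

```bash
python3 - <<'E'
from h import *
snap("wrist","w2");o=get_obs();print(o["time"],o["eef_pos"].round(4),o["eef_rot"].round(3).tolist(),o["width"])
a=cv2.imread("pics/w1.png");b=cv2.imread("pics/w2.png");cv2.imwrite("pics/w12b.png",np.hstack([cv2.resize(a,(400,300)),cv2.resize(b,(400,300))]))
E
```

```text
1.85 [ 0.4109 -0.0903  0.2311] [[0.01, 1.0, -0.001], [1.0, -0.01, -0.001], [-0.001, -0.001, -1.0]] 0.03973474662056128
```

View pics/w12b.png

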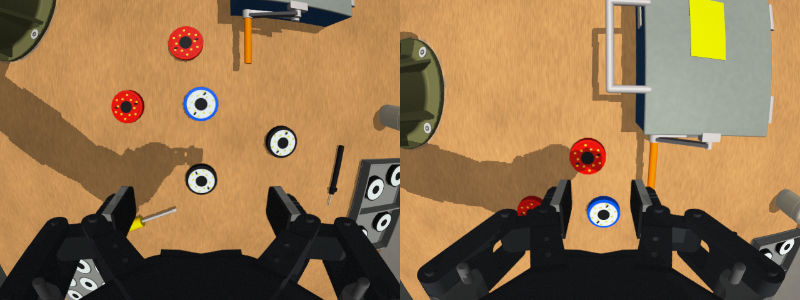

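```bash
python3 - <<'E'
from h import *
np.set_printoptions(precision=4,suppress=True)
w1=load("pics/w1.npz");w2=load("pics/w2.npz");w1["fe"]=w2["fe"]=True
s=load("pics/scene0.npz");d=load("pics/side0.npz")
H=lambda c:cv2.cvtColor(c["img"],cv2.COLOR_RGB2HSV)
def biggest(m,box):
    r=np.zeros(m.shape,np.uint8);x0,y0,x1,y1=box;r[y0:y1,x0:x1]=m[y0:y1,x0:x1]
    return max(cv2.findContours(r,0,1)[0],key=cv2.contourArea)
h=H(w1);b=(h[...,0]>100)&(h[...,0]<130)&(h[...,1]>120)|((h[...,1]<70)&(h[...,2]>140))
e=cv2.fitEllipse(biggest(b,(285,130,355,200)));print("mod ell",e,onz(w1,e[0],.012))
h2=H(w2);b=(h2[...,0]>100)&(h2[...,0]<130)&(h2[...,1]>120)|((h2[...,1]<70)&(h2[...,2]>140))
e2=cv2.fitEllipse(biggest(b,(300,305,355,370)));print(e2,onz(w2,e2[0],.012),"tri w1,w2,scene,side",tri((w1,e[0]),(w2,e2[0])),tri((w1,e[0]),(s,(197.7,279.8)),(d,(366.1,199.6))))
for n,hh,c,box in(("w1",h,w1,(380,0,420,110)),("w2",h2,w2,(390,215,420,310))):
    o=(hh[...,0]>5)&(hh[...,0]<16)&(hh[...,1]>200)&(hh[...,2]>150)
    cc=biggest(o,box);r=cv2.minAreaRect(cc);print(n,"pin",r)
    p=cv2.boxPoints(r);ps=p[np.argsort(p[:,1])];
    print("ends",onz(c,ps[:2].mean(0),.0514),onz(c,ps[2:].mean(0),.0514),ps.tolist())
# handle bar: row scan in w2
for y in(20,60,100):
    g=(h2[y,:,1]<60)&(h2[y,:,2]>120);xs=np.nonzero(g[300:372])[0]+300;xm=xs[xs<360];print("bar row",y,xm.min(),xm.max(),onz(w2,(xm.mean(),y),.093))
    print("lid edge",onz(w2,(np.nonzero((h2[y,360:,1]<45)&(h2[y,360:,2]>90))[0].min()+360,y),.096))
g=w2["img"][120:160,320:400].mean(2)
for x in(340,355,370):
    col=h2[100:180,x];q=np.nonzero((col[:,1]<60)&(col[:,2]>120))[0]+100;print("arm col",x,q.min(),q.max(),onz(w2,(x,q.mean()),.093))
# lid corners w2
m=(h2[...,1]<70)&(h2[...,2]>90)|((h2[...,0]>22)&(h2[...,0]<35)&(h2[...,1]>150));m=cv2.morphologyEx(m.astype(np.uint8),cv2.MORPH_OPEN,np.ones((25,25)))
cc=biggest(m,(370,0,640,240));print(cv2.approxPolyDP(cc,6,True)[:,0].tolist(),[onz(w2,p,.096) for p in cv2.approxPolyDP(cc,6,True)[:,0]])
E
```

```text
mod ell ((321.2880554199219, 165.8996124267578), (53.94879150390625, 54.697120666503906), 99.7819595336914) [ 0.4127 -0.239   0.012 ]
((325.41192626953125, 338.8409118652344), (50.0366325378418, 52.32844924926758), 88.9647445678711) [ 0.4127 -0.2365  0.012 ] tri w1,w2,scene,side (array([ 0.4127, -0.2394,  0.0072]), np.float64(6.493525978314312e-07)) (array([ 0.4125, -0.2396,  0.0088]), np.float64(0.0005442575304505027))
w1 pin ((392.50732421875, 64.02767944335938), (72.00694274902344, 3.9857265949249268), 89.20427703857422)
ends [ 0.4827 -0.0963  0.0514] [ 0.4826 -0.1703  0.0514] [[394.0, 28.0], [390.0146484375, 28.05535888671875], [395.0, 100.0], [391.0146484375, 100.05535888671875]]
w2 pin ((399.50225830078125, 263.4668273925781), (3.5920259952545166, 69.24627685546875), 3.814074993133545)
ends [ 0.4825 -0.1001  0.0514] [ 0.482  -0.1687  0.0514] [[400.0133361816406, 228.8009033203125], [403.5973815917969, 229.03985595703125], [395.4071350097656, 297.893798828125], [398.9911804199219, 298.13275146484375]]
bar row 20 329 341 [0.4217 0.0727 0.093 ]
lid edge [0.4559 0.0728 0.096 ]
bar row 60 330 341 [0.4216 0.0405 0.093 ]
lid edge [0.4634 0.041  0.096 ]
bar row 100 329 341 [0.4209 0.0097 0.093 ]
lid edge [0.4631 0.0101 0.096 ]
arm col 340 100 148 [ 0.4245 -0.0085  0.093 ]
arm col 355 136 148 [ 0.4356 -0.022   0.093 ]
arm col 370 136 148 [ 0.4469 -0.0219  0.093 ]
[[391, 0], [391, 215], [483, 215], [484, 226], [511, 226], [514, 216], [585, 217], [595, 184], [596, 22], [588, 0]] [array([0.4641, 0.0902, 0.096 ]), array([ 0.4636, -0.0775,  0.096 ]), array([ 0.5411, -0.0772,  0.096 ]), array([ 0.543 , -0.0864,  0.096 ]), array([ 0.5691, -0.0863,  0.096 ]), array([ 0.571 , -0.0777,  0.096 ]), array([ 0.652 , -0.0774,  0.096 ]), array([ 0.66  , -0.0463,  0.096 ]), array([0.6611, 0.1063, 0.096 ]), array([0.6537, 0.1269, 0.096 ])]
```

Request:
{"fn": "move_arm", "kwargs": {"plan": [{"x": 0.3,"y": 4.1,"z": -2,"wx": 0,"wy": 0,"wz": 0},{"x": 0.3,"y": 4.1,"z": -3,"wx": 0,"wy": 0,"wz": 0},{"x": 0.3,"y": 4.0,"z": -3,"wx": 0,"wy": 0,"wz": 0.6},{"x": 0.15,"y": 0,"z": -3,"wx": 0,"wy": 0,"wz": 0},{"x": 0,"y": 0,"z": -2.4,"wx": 0,"wy": 0,"wz": 0},{"x": 0,"y": 0,"z": -2.3,"wx": 0,"wy": 0,"wz": 0},{"x": 0,"y": 0,"z": 0,"wx": 0,"wy": 0,"wz": 0}]}}

```text
time: 2.72
eef_pos: [0.421, 0.0303, 0.0732]
eef_rot: [[0.003, 1.0, -0.003], [1.0, -0.003, -0.001], [-0.001, -0.003, -1.0]]
ft_force: [-0.4, 0.4, 1.0]
width: 0.0397
```

Request:
{"fn": "move_arm", "kwargs": {"plan": [{"x": 0,"y": 0,"z": 0,"wx": 0,"wy": 0,"wz": 0},{"x": 0,"y": 0,"z": 0,"wx": 0,"wy": 0,"wz": 0},{"x": 0,"y": 0,"z": 0,"wx": 0,"wy": 0,"wz": 0},{"x": 0,"y": 0,"z": 0,"wx": 0,"wy": 0,"wz": 0}], "gripper": 0, "newtons": 30}}

```text
time: 3.22
eef_pos: [0.4214, 0.0313, 0.0753]
eef_rot: [[0.0, 1.0, -0.001], [1.0, -0.0, -0.001], [-0.001, -0.001, -1.0]]
ft_force: [-3.7, -2.8, 5.5]
width: 0.0088
```

```bash
python3 -c "
import numpy as np
t=np.linspace(0,1.40,18);P=100*np.c_[-.235*np.cos(t)+.003*np.sin(t),.235*np.sin(t)+.003*np.cos(t)]
print(np.diff(P,axis=0).round(2).tolist())
print('pin rel foot',[(p,(100*np.array([-.079*np.cos(p-.046),.079*np.sin(p-.046)])).round(2).tolist()) for p in(1.45,1.74,1.85,1.95,2.05,2.17,2.24,2.29,2.33)])"
```

```text
[[0.1, 1.93], [0.26, 1.92], [0.42, 1.89], [0.57, 1.85], [0.72, 1.79], [0.87, 1.73], [1.01, 1.65], [1.14, 1.56], [1.27, 1.46], [1.38, 1.35], [1.49, 1.24], [1.58, 1.11], [1.67, 0.98], [1.75, 0.84], [1.81, 0.69], [1.86, 0.54], [1.9, 0.38]]
pin rel foot [(1.45, [-1.31, 7.79]), (1.74, [0.97, 7.84]), (1.85, [1.83, 7.69]), (1.95, [2.58, 7.47]), (2.05, [3.32, 7.17]), (2.17, [4.15, 6.72]), (2.24, [4.61, 6.41]), (2.29, [4.93, 6.18]), (2.33, [5.17, 5.97])]
```

Request:
{"fn": "move_arm", "kwargs": {"plan": [{"x": 0.1,"y": 0,"z": 1.93,"wx": 0,"wy": 0,"wz": 0},{"x": 0.26,"y": 0,"z": 1.92,"wx": 0,"wy": 0,"wz": 0},{"x": 0.42,"y": 0,"z": 1.89,"wx": 0,"wy": 0,"wz": 0},{"x": 0.57,"y": 0,"z": 1.85,"wx": 0,"wy": 0,"wz": 0},{"x": 0.72,"y": 0,"z": 1.79,"wx": 0,"wy": 0,"wz": 0},{"x": 0.87,"y": 0,"z": 1.73,"wx": 0,"wy": 0,"wz": 0},{"x": 1.01,"y": 0,"z": 1.65,"wx": 0,"wy": 0,"wz": 0},{"x": 1.14,"y": 0,"z": 1.56,"wx": 0,"wy": 0,"wz": 0},{"x": 1.27,"y": 0,"z": 1.46,"wx": 0,"wy": 0,"wz": 0}]}}

```text
time: 4.35
eef_pos: [0.4815, 0.031, 0.2326]
eef_rot: [[0.0, 1.0, -0.007], [1.0, -0.0, -0.002], [-0.002, -0.007, -1.0]]
ft_force: [-11.6, -1.4, 4.8]
width: 0.0086
```

Request:
{"fn": "move_arm", "kwargs": {"plan": [{"x": 1.38,"y": 0,"z": 1.35,"wx": 0,"wy": 0,"wz": 0},{"x": 1.49,"y": 0,"z": 1.24,"wx": 0,"wy": 0,"wz": 0},{"x": 1.58,"y": 0,"z": 1.11,"wx": 0,"wy": 0,"wz": 0},{"x": 1.67,"y": 0,"z": 0.98,"wx": 0,"wy": 0,"wz": 0},{"x": 1.75,"y": 0,"z": 0.84,"wx": 0,"wy": 0,"wz": 0},{"x": 1.81,"y": 0,"z": 0.69,"wx": 0,"wy": 0,"wz": 0},{"x": 1.86,"y": 0,"z": 0.54,"wx": 0,"wy": 0,"wz": 0},{"x": 1.9,"y": 0,"z": 0.38,"wx": 0,"wy": 0,"wz": 0},{"x": 0,"y": 0,"z": 0,"wx": 0,"wy": 0,"wz": 0},{"x": 0,"y": 0,"z": 0,"wx": 0,"wy": 0,"wz": 0}]}}

```text
time: 5.6
eef_pos: [0.6212, 0.0304, 0.306]
eef_rot: [[0.001, 1.0, 0.004], [1.0, -0.001, -0.002], [-0.002, 0.004, -1.0]]
ft_force: [0.4, -3.7, 5.4]
width: 0.0087
```

Request:
{"fn": "move_arm", "kwargs": {"plan": [{"x": 0,"y": 0,"z": 0,"wx": 0,"wy": 0,"wz": 0},{"x": 0,"y": 0,"z": 0,"wx": 0,"wy": 0,"wz": 0},{"x": 0,"y": 0,"z": 1.0,"wx": 0,"wy": 0,"wz": 0},{"x": 0,"y": 0,"z": 2.5,"wx": 0,"wy": 0,"wz": 0},{"x": 0,"y": 0,"z": 2.5,"wx": 0,"wy": 0,"wz": 0}], "gripper": 4}}

```text
time: 6.22
eef_pos: [0.6197, 0.0321, 0.3646]
eef_rot: [[-0.001, 1.0, -0.0], [1.0, 0.001, 0.0], [0.0, -0.0, -1.0]]
ft_force: [0.7, 1.0, -0.4]
width: 0.04
```

```bash
python3 - <<'E'
from h import *
a=snap("side","d2")["img"];b=snap("scene","s2")["img"];print(get_obs()["time"])
cv2.imwrite("pics/s2d2.png",np.hstack([cv2.resize(a[100:340,180:420],(400,400)),cv2.resize(b[120:360,180:420],(400,400))])[:,:,::-1])
E
```

```text
6.325
```

View pics/s2d2.png

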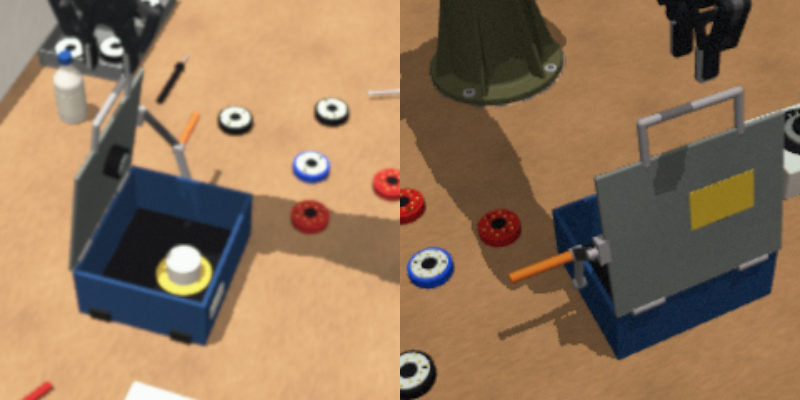

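Both views show the lid standing open and holding. The white pad on a yellow ring is at about (290,252) in the side image, and the pin tip is free of the box. Next I measure the pin and pad.

```bash
python3 - <<'E'
from h import *
np.set_printoptions(precision=4,suppress=True)
s=load("pics/s2.npz");d=load("pics/d2.npz")
def pin(c,box):
    x0,y0,x1,y1=box;h=cv2.cvtColor(c["img"][y0:y1,x0:x1],cv2.COLOR_RGB2HSV)
    m=((h[...,0]>3)&(h[...,0]<16)&(h[...,1]>195)&(h[...,2]>100)).astype(np.uint8)
    cc=max(cv2.findContours(m,0,1)[0],key=cv2.contourArea);r=cv2.minAreaRect(cc);p=cv2.boxPoints(r)+[x0,y0];p=p[np.argsort(p[:,1])];
    print(r[1]);return p[:2].mean(0),p[2:].mean(0)
ps=pin(s,(235,260,300,292));pd=pin(d,(280,160,305,195));print(ps,pd)
# free end: scene lower-left (2nd), side upper(first)
print("tip",tri((s,ps[1]),(d,pd[0])))
print("inner",tri((s,ps[0]),(d,pd[1])))
h=cv2.cvtColor(d["img"],cv2.COLOR_RGB2HSV)[235:285,270:315];w=((h[...,1]<40)&(h[...,2]>120)).astype(np.uint8)
cc=max(cv2.findContours(w,0,1)[0],key=cv2.contourArea);hu=cv2.convexHull(cc)[:,0]+[270,235];print("pad px",hu.min(0),hu.max(0))
w_=(hu[:,0].max()-hu[:,0].min());cx=(hu[:,0].max()+hu[:,0].min())/2
print("pad top centre approx",onz(d,(cx,hu[:,1].min()+w_*.36),.04),w_)
E
```

```text
(5.887255668640137, 38.4107551574707)Traceback (most recent call last):
  File "<stdin>", line 9, in <module>
  File "<stdin>", line 7, in pin
ValueError: max() iterable argument is empty
```

```bash
python3 - <<'E'
from h import *
np.set_printoptions(precision=4,suppress=True)
s=load("pics/s2.npz");d=load("pics/d2.npz")
def pin(c,box,sat):
    x0,y0,x1,y1=box;h=cv2.cvtColor(c["img"][y0:y1,x0:x1],cv2.COLOR_RGB2HSV)
    m=((h[...,0]>3)&(h[...,0]<16)&(h[...,1]>sat)&(h[...,2]>100)).astype(np.uint8)
    cc=max(cv2.findContours(m,0,1)[0],key=cv2.contourArea);r=cv2.minAreaRect(cc);p=cv2.boxPoints(r)+[x0,y0];p=p[np.argsort(p[:,1])];
    print(r[1]);return p[:2].mean(0),p[2:].mean(0)
ps=pin(s,(235,260,300,292),170);pd=pin(d,(280,160,305,195),150);print(ps,pd)
print("tip",tri((s,ps[1]),(d,pd[0])));print("inner",tri((s,ps[0]),(d,pd[1])))
h=cv2.cvtColor(d["img"],cv2.COLOR_RGB2HSV)[235:285,270:315];w=((h[...,1]<40)&(h[...,2]>120)).astype(np.uint8)
cc=max(cv2.findContours(w,0,1)[0],key=cv2.contourArea);hu=cv2.convexHull(cc)[:,0]+[270,235];print("pad px",hu.min(0),hu.max(0))
w_=(hu[:,0].max()-hu[:,0].min());cx=(hu[:,0].max()+hu[:,0].min())/2
print("pad top centre approx",onz(d,(cx,hu[:,1].min()+w_*.36),.04),w_)
E
```

```text
(6.731144905090332, 39.765533447265625)
(4.2668986320495605, 18.828536987304688)
(array([282.3807, 272.4075]), array([245.319 , 286.8204])) (array([297.9702, 167.9839]), array([289.0436, 184.5619]))
tip (array([ 0.5827, -0.1728,  0.1308]), np.float64(0.0010112784839241744))
inner (array([ 0.5837, -0.1006,  0.1355]), np.float64(0.003861347111046344))
pad px [280 247] [299 269]
pad top centre approx [0.5364 0.0291 0.04  ] 19
```

Request:
{"fn": "move_arm", "kwargs": {"plan": [{"x": -0.7,"y": -4.9,"z": 0,"wx": 0,"wy": 0,"wz": 0},{"x": -0.7,"y": -4.9,"z": 0,"wx": 0,"wy": 0,"wz": 0},{"x": -0.7,"y": -4.9,"z": -3.6,"wx": 10,"wy": 0,"wz": 0},{"x": -0.7,"y": -4.9,"z": -3.6,"wx": 10,"wy": 0,"wz": 0},{"x": -0.8,"y": -4.9,"z": -3.7,"wx": 10,"wy": 0,"wz": 0},{"x": 0,"y": 0,"z": -1.0,"wx": 0,"wy": 0,"wz": 0},{"x": 0,"y": 2.5,"z": -4,"wx": 0,"wy": 0,"wz": 0},{"x": 0,"y": 2.5,"z": -4,"wx": 0,"wy": 0,"wz": 0},{"x": 0,"y": 2.4,"z": -4,"wx": 0,"wy": 0,"wz": 0},{"x": 0,"y": 0,"z": 0,"wx": 0,"wy": 0,"wz": 0}]}}

```text
time: 7.58
eef_pos: [0.5816, -0.1357, 0.1221]
eef_rot: [[-0.001, 1.0, -0.006], [0.865, 0.004, 0.502], [0.502, -0.005, -0.865]]
ft_force: [0.5, 0.5, 1.0]
width: 0.04
```

Request:
{"fn": "move_arm", "kwargs": {"plan": [{"x": 0,"y": 0,"z": 0,"wx": 0,"wy": 0,"wz": 0},{"x": 0,"y": 0,"z": 0,"wx": 0,"wy": 0,"wz": 0},{"x": 0,"y": 0,"z": 0,"wx": 0,"wy": 0,"wz": 0},{"x": 0,"y": 0,"z": 0,"wx": 0,"wy": 0,"wz": 0}], "gripper": 0, "newtons": 25}}

```text
time: 8.07
eef_pos: [0.5853, -0.1399, 0.1262]
eef_rot: [[-0.001, 1.0, 0.003], [0.866, -0.001, 0.499], [0.499, 0.004, -0.866]]
ft_force: [0.5, -0.9, 6.3]
width: 0.0108
```

Request:
{"fn": "move_arm", "kwargs": {"plan": [{"x": 0,"y": 0,"z": 0,"wx": 0,"wy": 0,"wz": 0},{"x": 0,"y": 0.3,"z": -0.5,"wx": 0,"wy": 0,"wz": 0},{"x": 0,"y": 0.2,"z": -0.5,"wx": 0,"wy": 0,"wz": 0}], "gripper": 2.5}}

```text
time: 8.45
eef_pos: [0.5836, -0.1338, 0.1137]
eef_rot: [[-0.0, 1.0, -0.001], [0.866, 0.0, 0.5], [0.5, -0.0, -0.866]]
ft_force: [-0.4, 0.4, 0.6]
width: 0.0249
```

Request:
{"fn": "move_arm", "kwargs": {"plan": [{"x": 0,"y": 0,"z": 0,"wx": 0,"wy": 0,"wz": 0},{"x": 0,"y": 0,"z": 0,"wx": 0,"wy": 0,"wz": 0},{"x": 0,"y": 0,"z": 0,"wx": 0,"wy": 0,"wz": 0}], "gripper": 0, "newtons": 30}}

```text
time: 8.82
eef_pos: [0.5834, -0.1336, 0.1137]
eef_rot: [[-0.0, 1.0, -0.001], [0.866, 0.001, 0.501], [0.501, -0.001, -0.866]]
ft_force: [0.2, 3.4, -6.4]
width: 0.0111
```

Request:
{"fn": "move_arm", "kwargs": {"plan": [{"x": 0.45,"y": 0,"z": -0.1,"wx": 0,"wy": 0,"wz": 0},{"x": 0.45,"y": 0,"z": -0.15,"wx": 0,"wy": 0,"wz": 0},{"x": 0.4,"y": 0,"z": -0.15,"wx": 0,"wy": 0,"wz": 0},{"x": 0.4,"y": 0,"z": -0.2,"wx": 0,"wy": 0,"wz": 0},{"x": 0.4,"y": 0,"z": -0.22,"wx": 0,"wy": 0,"wz": 0},{"x": 0.4,"y": 0,"z": -0.24,"wx": 0,"wy": 0,"wz": 0},{"x": 0.3,"y": 0,"z": -0.2,"wx": 0,"wy": 0,"wz": 0},{"x": 0.3,"y": 0,"z": -0.22,"wx": 0,"wy": 0,"wz": 0},{"x": 0.2,"y": 0,"z": -0.15,"wx": 0,"wy": 0,"wz": 0},{"x": 0.2,"y": 0,"z": -0.15,"wx": 0,"wy": 0,"wz": 0},{"x": 0,"y": 0,"z": 0,"wx": 0,"wy": 0,"wz": 0},{"x": 0,"y": 0,"z": 0,"wx": 0,"wy": 0,"wz": 0}]}}

```text
time: 10.32
eef_pos: [0.6154, -0.1337, 0.0997]
eef_rot: [[0.003, 1.0, -0.004], [0.865, -0.001, 0.502], [0.502, -0.005, -0.865]]
ft_force: [-22.1, -0.3, 26.6]
width: 0.0107
```

Request:
{"fn": "move_arm", "kwargs": {"plan": [{"x": -0.25,"y": 0,"z": 0.25,"wx": 0,"wy": 0,"wz": 0},{"x": 0,"y": 0,"z": 0,"wx": 0,"wy": 0,"wz": 0}]}}

```text
time: 10.58
eef_pos: [0.6151, -0.1338, 0.1001]
eef_rot: [[0.001, 1.0, -0.002], [0.866, 0.0, 0.501], [0.501, -0.002, -0.866]]
ft_force: [-9.8, 3.6, 9.3]
width: 0.0108
```

Request:
{"fn": "move_arm", "kwargs": {"plan": [{"x": 0,"y": 0,"z": 0,"wx": 0,"wy": 0,"wz": 0},{"x": 0,"y": 0,"z": 0,"wx": 0,"wy": 0,"wz": 0},{"x": 0,"y": -1.5,"z": 2.6,"wx": 0,"wy": 0,"wz": 0},{"x": 0,"y": -3,"z": 4.6,"wx": 0,"wy": 0,"wz": 0},{"x": -2,"y": -3,"z": 4.6,"wx": 0,"wy": 0,"wz": 0}], "gripper": 4}}

```text
time: 11.2
eef_pos: [0.5973, -0.21, 0.2177]
eef_rot: [[-0.002, 1.0, 0.0], [0.867, 0.002, 0.499], [0.499, 0.002, -0.867]]
ft_force: [0.8, 0.0, 0.9]
width: 0.04
```

```bash
python3 - <<'E'
from h import *
np.set_printoptions(precision=4,suppress=True)
a=snap("side","d3");b=snap("scene","s3");o=get_obs();print(o["time"],o["eef_pos"],o["joint_pos"])
cv2.imwrite("pics/s3d3.png",np.hstack([cv2.resize(a["img"][100:340,180:420],(400,400)),cv2.resize(b["img"][120:360,180:420],(400,400))])[:,:,::-1])
def pin(c,box,sat):
    x0,y0,x1,y1=box;h=cv2.cvtColor(c["img"][y0:y1,x0:x1],cv2.COLOR_RGB2HSV)
    m=((h[...,0]>3)&(h[...,0]<16)&(h[...,1]>sat)&(h[...,2]>80)).astype(np.uint8)
    cc=max(cv2.findContours(m,0,1)[0],key=cv2.contourArea);r=cv2.minAreaRect(cc);p=cv2.boxPoints(r)+[x0,y0];p=p[np.argsort(p[:,1])];
    print(r[1]);return p[:2].mean(0),p[2:].mean(0)
ps=pin(b,(235,260,300,310),170);pd=pin(a,(265,155,305,200),150);print(ps,pd)
print("tip",tri((b,ps[1]),(a,pd[0])))
E
```

```text
11.3 [ 0.5978 -0.2136  0.2222] [-0.5652  0.6159  0.2833  1.5273  0.4362  0.9421]
(6.680654525756836, 39.92197036743164)
(4.131441116333008, 19.234907150268555)
(array([289.3615, 288.9238]), array([252.1844, 303.4713])) (array([286.5528, 169.7592]), array([277.4335, 186.695 ]))
tip (array([ 0.6136, -0.1729,  0.1162]), np.float64(0.0009200486044695757))
```

View pics/s3d3.png

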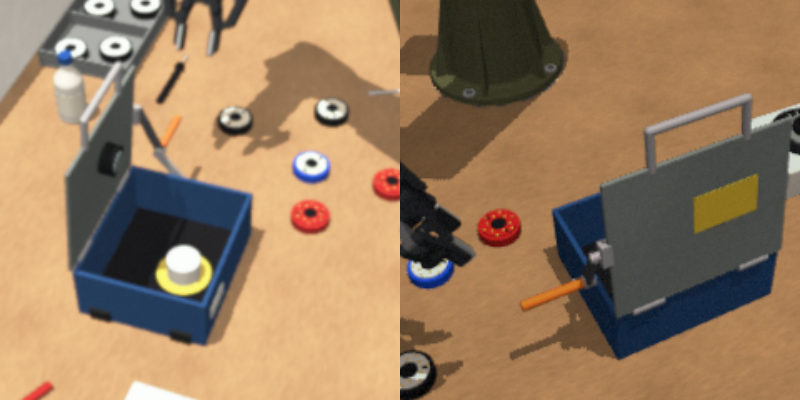

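The stay is locked: the pin tip measures x 0.614, z 0.116, which matches 2.29. The pad lies clear in the open box. Now the blue module.

Request:
{"fn": "move_arm", "kwargs": {"plan": [{"x": -4.63,"y": -0.65,"z": -1,"wx": -10,"wy": 0,"wz": 0},{"x": -4.63,"y": -0.65,"z": -3,"wx": -10,"wy": 0,"wz": 0},{"x": -4.63,"y": -0.65,"z": -4,"wx": -10,"wy": 0,"wz": 0},{"x": -4.63,"y": -0.65,"z": -4,"wx": 0,"wy": 0,"wz": 0},{"x": 0,"y": 0,"z": -4,"wx": 0,"wy": 0,"wz": 0},{"x": 0,"y": 0,"z": -2.5,"wx": 0,"wy": 0,"wz": 0},{"x": 0,"y": 0,"z": -2,"wx": 0,"wy": 0,"wz": 0},{"x": 0,"y": 0,"z": -1,"wx": 0,"wy": 0,"wz": 0},{"x": 0,"y": 0,"z": 0,"wx": 0,"wy": 0,"wz": 0}], "gripper": 7.6}}

```text
time: 12.42
eef_pos: [0.411, -0.2349, 0.0016]
eef_rot: [[-0.001, 1.0, -0.001], [1.0, 0.001, 0.0], [0.0, -0.001, -1.0]]
ft_force: [-0.2, -0.0, -0.2]
width: 0.0762
```

```bash
python3 - <<'E'
from h import *
snap("wrist","w3");o=get_obs();print(o["time"],o["eef_pos"].round(4),o["ft_force"].round(1))
E
```

```text
12.475 [ 0.4115 -0.2351  0.0022] [-0.5  0.3  0.8]
```

View pics/w3.png

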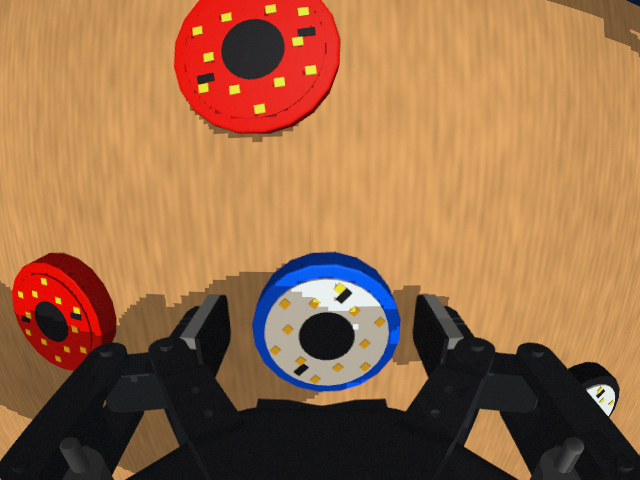

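The picture shows the blue module (327,330) squarely between the fingers; the red and black ones are clear.

Request:
{"fn": "move_arm", "kwargs": {"plan": [{"x": 0.1,"y": -0.4,"z": -0.2,"wx": 0,"wy": 0,"wz": 0},{"x": 0,"y": 0,"z": -0.2,"wx": 0,"wy": 0,"wz": 0},{"x": 0,"y": 0,"z": 0,"wx": 0,"wy": 0,"wz": 0}]}}

```text
time: 12.85
eef_pos: [0.4123, -0.2392, -0.0018]
eef_rot: [[-0.0, 1.0, 0.0], [1.0, 0.0, -0.0], [-0.0, 0.0, -1.0]]
ft_force: [0.3, 0.9, 0.2]
width: 0.0759
```

Request:
{"fn": "move_arm", "kwargs": {"plan": [{"x": 0,"y": 0,"z": 0,"wx": 0,"wy": 0,"wz": 0},{"x": 0,"y": 0,"z": 0,"wx": 0,"wy": 0,"wz": 0},{"x": 0,"y": 0,"z": 0,"wx": 0,"wy": 0,"wz": 0},{"x": 0,"y": 0,"z": 0,"wx": 0,"wy": 0,"wz": 0}], "gripper": 5, "newtons": 35}}

```text
time: 13.35
eef_pos: [0.4123, -0.2391, -0.0014]
eef_rot: [[-0.001, 1.0, 0.0], [1.0, 0.001, -0.0], [-0.0, 0.0, -1.0]]
ft_force: [-2.3, 1.1, 5.3]
width: 0.0588
```

Request:
{"fn": "move_arm", "kwargs": {"plan": [{"x": 0,"y": 0,"z": 2,"wx": 0,"wy": 0,"wz": 0},{"x": 0,"y": 0,"z": 5,"wx": 0,"wy": 0,"wz": 0},{"x": 0,"y": 2.5,"z": 5,"wx": 0,"wy": 0,"wz": 0},{"x": 2.5,"y": 4.5,"z": 3,"wx": 0,"wy": 0,"wz": 0},{"x": 3,"y": 5,"z": 2,"wx": 0,"wy": 0,"wz": 0},{"x": 3.5,"y": 5,"z": 0,"wx": 0,"wy": 0,"wz": 0},{"x": 3.4,"y": 4,"z": 0,"wx": 0,"wy": 0,"wz": 0},{"x": 0,"y": 0,"z": 0,"wx": 0,"wy": 0,"wz": 0}]}}

```text
time: 14.35
eef_pos: [0.538, -0.0263, 0.1678]
eef_rot: [[-0.005, 1.0, 0.001], [1.0, 0.005, 0.001], [0.001, 0.001, -1.0]]
ft_force: [-0.3, -0.1, -1.2]
width: 0.0584
```

```bash
python3 - <<'E'
from h import *
np.set_printoptions(precision=4,suppress=True)
c=snap("wrist","w4");o=get_obs();print(o["time"],o["eef_pos"].round(4),o["width"])
p=proj(c,np.array([.5365,.031,.04]));print("pred pad px",p)
h=cv2.cvtColor(c["img"],cv2.COLOR_RGB2HSV)
def fit(m,name,z):
    x,y=p.astype(int);r=np.zeros(m.shape,np.uint8);r[max(0,y-90):y+90,x-90:x+90]=m[max(0,y-90):y+90,x-90:x+90]
    cc=max(cv2.findContours(r,0,1)[0],key=cv2.contourArea);e=cv2.fitEllipse(cv2.convexHull(cc));print(name,cv2.contourArea(cc),e,onz(c,e[0],z))
fit((h[...,1]<50)&(h[...,2]>110),"white",.04)
fit((h[...,0]>20)&(h[...,0]<35)&(h[...,1]>130)&(h[...,2]>100)|((h[...,1]<50)&(h[...,2]>110)),"yellow",.006)
E
```

```text
14.4 [ 0.5364 -0.0278  0.1676] 0.058751688627327596
pred pad px [319.7444 155.7709]
white 3454.0 ((318.99365234375, 153.469482421875), (66.80079650878906, 67.77435302734375), 85.10868072509766) [0.536  0.0327 0.04  ]
yellow 7559.5 ((319.122314453125, 151.71900939941406), (98.44453430175781, 99.33902740478516), 80.08765411376953) [0.5359 0.0325 0.006 ]
```

View pics/w4.png

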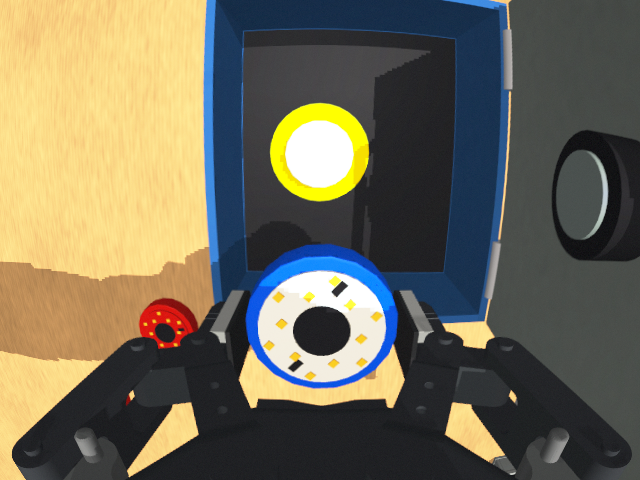

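Pad at pixel (319,153), i.e. (0.536, 0.0326); the module is held level and centred in the jaws.

Request:
{"fn": "move_arm", "kwargs": {"plan": [{"x": 0,"y": 3,"z": 0,"wx": 0,"wy": 0,"wz": 0},{"x": -0.05,"y": 3,"z": -1,"wx": 0,"wy": 0,"wz": 0},{"x": 0,"y": 0,"z": -3.5,"wx": 0,"wy": 0,"wz": 0},{"x": 0,"y": 0,"z": -3.5,"wx": 0,"wy": 0,"wz": 0},{"x": 0,"y": 0,"z": -2.5,"wx": 0,"wy": 0,"wz": 0},{"x": 0,"y": 0,"z": -1,"wx": 0,"wy": 0,"wz": 0},{"x": 0,"y": 0,"z": -0.5,"wx": 0,"wy": 0,"wz": 0},{"x": 0,"y": 0,"z": 0,"wx": 0,"wy": 0,"wz": 0}]}}

```text
time: 15.4
eef_pos: [0.536, 0.0306, 0.0486]
eef_rot: [[0.0, 1.0, 0.001], [1.0, -0.0, -0.0], [-0.0, 0.001, -1.0]]
ft_force: [0.2, 0.6, -0.2]
width: 0.0586
```

Request:
{"fn": "move_arm", "kwargs": {"plan": [{"x": 0,"y": 0.18,"z": -0.4,"wx": 0,"wy": 0,"wz": 0},{"x": 0,"y": 0,"z": -0.2,"wx": 0,"wy": 0,"wz": 0},{"x": 0,"y": 0,"z": -0.15,"wx": 0,"wy": 0,"wz": 0},{"x": 0,"y": 0,"z": -0.15,"wx": 0,"wy": 0,"wz": 0},{"x": 0,"y": 0,"z": 0,"wx": 0,"wy": 0,"wz": 0},{"x": 0,"y": 0,"z": 0,"wx": 0,"wy": 0,"wz": 0}]}}

```text
time: 16.15
eef_pos: [0.5357, 0.0327, 0.0391]
eef_rot: [[-0.0, 1.0, 0.0], [1.0, 0.0, 0.0], [0.0, 0.0, -1.0]]
ft_force: [0.5, -0.2, -1.5]
width: 0.0584
```

Request:
{"fn": "move_arm", "kwargs": {"plan": [{"x": 0,"y": 0,"z": -0.1,"wx": 0,"wy": 0,"wz": 0},{"x": 0,"y": 0,"z": -0.1,"wx": 0,"wy": 0,"wz": 0},{"x": 0,"y": 0,"z": 0,"wx": 0,"wy": 0,"wz": 0}]}}

```text
time: 16.52
eef_pos: [0.5359, 0.0327, 0.0385]
eef_rot: [[-0.0, 1.0, 0.001], [1.0, 0.0, 0.0], [0.0, 0.001, -1.0]]
ft_force: [-4.1, -0.5, 13.8]
width: 0.0585
```

Contact at 14 N. I'll ease off slightly and let go.

Request:
{"fn": "move_arm", "kwargs": {"plan": [{"x": 0,"y": 0,"z": 0.1,"wx": 0,"wy": 0,"wz": 0},{"x": 0,"y": 0,"z": 0,"wx": 0,"wy": 0,"wz": 0}]}}

```text
time: 16.77
eef_pos: [0.5359, 0.0327, 0.0386]
eef_rot: [[-0.0, 1.0, 0.001], [1.0, 0.0, -0.0], [-0.0, 0.001, -1.0]]
ft_force: [-2.5, -0.5, 6.1]
width: 0.0587
```

Request:
{"fn": "move_arm", "kwargs": {"plan": [{"x": 0,"y": 0,"z": 0,"wx": 0,"wy": 0,"wz": 0},{"x": 0,"y": 0,"z": 0,"wx": 0,"wy": 0,"wz": 0},{"x": 0,"y": 0,"z": 0,"wx": 0,"wy": 0,"wz": 0},{"x": 0,"y": 0,"z": 1,"wx": 0,"wy": 0,"wz": 0},{"x": 0,"y": 0,"z": 3,"wx": 0,"wy": 0,"wz": 0},{"x": 0,"y": 0,"z": 5,"wx": 0,"wy": 0,"wz": 0},{"x": 0,"y": -4,"z": 4,"wx": 0,"wy": 0,"wz": 0},{"x": 0,"y": -4,"z": 2,"wx": 0,"wy": 0,"wz": 0},{"x": 0,"y": 0,"z": 0,"wx": 0,"wy": 0,"wz": 0}], "gripper": 7.2}}

```text
time: 17.9
eef_pos: [0.5372, -0.0494, 0.1909]
eef_rot: [[0.003, 1.0, 0.005], [1.0, -0.003, -0.001], [-0.001, 0.005, -1.0]]
ft_force: [0.5, 0.5, -0.8]
width: 0.072
```

```bash
python3 - <<'E'
from h import *
np.set_printoptions(precision=4,suppress=True)
c=snap("wrist","w5");o=get_obs();print(o["time"],o["eef_pos"].round(4),o["width"])
p=proj(c,np.array([.536,.0326,.05]));h=cv2.cvtColor(c["img"],cv2.COLOR_RGB2HSV)
def fit(m,name,z):
    x,y=p.astype(int);r=np.zeros(m.shape,np.uint8);r[max(0,y-60):y+60,x-60:x+60]=m[max(0,y-60):y+60,x-60:x+60]
    cc=max(cv2.findContours(r,0,1)[0],key=cv2.contourArea);e=cv2.fitEllipse(cv2.convexHull(cc));print(name,e,onz(c,e[0],z))
fit((h[...,1]<70)&(h[...,2]>110),"board",.058)
fit((h[...,0]>100)&(h[...,0]<130)&(h[...,1]>150)&(h[...,2]>120)|((h[...,1]<70)&(h[...,2]>110)),"blue",.05)
d=snap("side","d5")["img"];cv2.imwrite("pics/w5d5.png",np.hstack([cv2.resize(c["img"],(480,360)),cv2.resize(d[160:310,220:340],(288,360))])[:,:,::-1])
E
```

```text
17.95 [ 0.5364 -0.0482  0.1895] 0.07219344239401135
board ((318.2671813964844, 121.07997131347656), (66.21293640136719, 67.1103744506836), 90.57405853271484) [0.5357 0.0331 0.058 ]
blue ((318.24322509765625, 121.32633209228516), (79.05144500732422, 80.83634948730469), 90.83370971679688) [0.5356 0.0332 0.05  ]
```

View pics/w5d5.png

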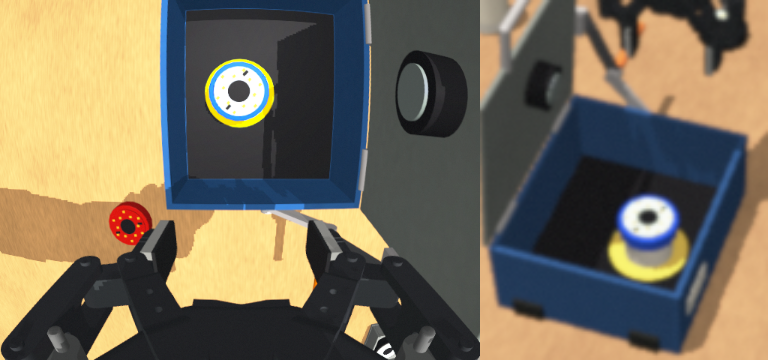

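Module sits centred (0.5 mm from the pad's centre), board up, stay still locked. Next: break the stay.

Request:
{"fn": "move_arm", "kwargs": {"plan": [{"x": 0,"y": -5,"z": 1.2,"wx": 0,"wy": 0,"wz": 0},{"x": 0,"y": -5,"z": 1.0,"wx": 10,"wy": 0,"wz": 0},{"x": 2.6,"y": -3,"z": 1.0,"wx": 10,"wy": 0,"wz": 0},{"x": 2.6,"y": -2.6,"z": 0,"wx": 10,"wy": 0,"wz": 0},{"x": 2.65,"y": 0,"z": 0,"wx": 0,"wy": 0,"wz": 0},{"x": 0,"y": 0,"z": 0,"wx": 0,"wy": 0,"wz": 0},{"x": 0,"y": 2.5,"z": -4.3,"wx": 0,"wy": 0,"wz": 0},{"x": 0,"y": 2.5,"z": -4.3,"wx": 0,"wy": 0,"wz": 0},{"x": 0,"y": 0,"z": 0,"wx": 0,"wy": 0,"wz": 0}], "gripper": 4}}

```text
time: 19.12
eef_pos: [0.6108, -0.1489, 0.1315]
eef_rot: [[-0.001, 1.0, -0.008], [0.865, 0.005, 0.503], [0.503, -0.006, -0.865]]
ft_force: [-0.2, 0.3, 0.4]
width: 0.0404
```

Request:
{"fn": "move_arm", "kwargs": {"plan": [{"x": 0.3,"y": 1.0,"z": -1.6,"wx": 0,"wy": 0,"wz": 0},{"x": 0,"y": 0.5,"z": -1.5,"wx": 0,"wy": 0,"wz": 0},{"x": 0,"y": 0,"z": 0,"wx": 0,"wy": 0,"wz": 0}]}}

```text
time: 19.5
eef_pos: [0.6166, -0.1378, 0.103]
eef_rot: [[-0.001, 1.0, -0.001], [0.866, 0.001, 0.5], [0.5, -0.001, -0.866]]
ft_force: [-0.4, 0.1, 0.1]
width: 0.04
```

Request:
{"fn": "move_arm", "kwargs": {"plan": [{"x": 0,"y": 0,"z": 0,"wx": 0,"wy": 0,"wz": 0},{"x": 0,"y": 0,"z": 0,"wx": 0,"wy": 0,"wz": 0},{"x": 0,"y": 0,"z": 0,"wx": 0,"wy": 0,"wz": 0},{"x": 0,"y": 0,"z": 0,"wx": 0,"wy": 0,"wz": 0}], "gripper": 0, "newtons": 40}}

```text
time: 20.0
eef_pos: [0.6151, -0.1389, 0.104]
eef_rot: [[0.002, 1.0, -0.003], [0.866, -0.0, 0.5], [0.5, -0.004, -0.866]]
ft_force: [-8.7, -2.8, 6.4]
width: 0.0107
```

Request:
{"fn": "move_arm", "kwargs": {"plan": [{"x": -0.32,"y": 0,"z": 0.23,"wx": 0,"wy": 0,"wz": 0},{"x": -0.46,"y": 0,"z": 0.31,"wx": 0,"wy": 0,"wz": 0},{"x": -0.42,"y": 0,"z": 0.23,"wx": 0,"wy": 0,"wz": 0},{"x": -0.41,"y": 0,"z": 0.22,"wx": 0,"wy": 0,"wz": 0},{"x": -0.37,"y": 0,"z": 0.16,"wx": 0,"wy": 0,"wz": 0},{"x": -0.37,"y": 0,"z": 0.14,"wx": 0,"wy": 0,"wz": 0},{"x": -0.38,"y": 0,"z": 0.12,"wx": 0,"wy": 0,"wz": 0},{"x": -0.37,"y": 0,"z": 0.1,"wx": 0,"wy": 0,"wz": 0},{"x": -0.43,"y": 0,"z": 0.1,"wx": 0,"wy": 0,"wz": 0},{"x": -0.43,"y": 0,"z": 0.05,"wx": 0,"wy": 0,"wz": 0},{"x": 0,"y": 0,"z": 0,"wx": 0,"wy": 0,"wz": 0},{"x": 0,"y": 0,"z": 0,"wx": 0,"wy": 0,"wz": 0}]}}

```text
time: 21.5
eef_pos: [0.58, -0.1386, 0.1224]
eef_rot: [[-0.003, 1.0, 0.006], [0.866, -0.0, 0.5], [0.5, 0.006, -0.866]]
ft_force: [5.7, -3.0, 6.9]
width: 0.0102
```

Request:
{"fn": "move_arm", "kwargs": {"plan": [{"x": 0,"y": 0,"z": 0,"wx": 0,"wy": 0,"wz": 0},{"x": 0,"y": 0,"z": 0,"wx": 0,"wy": 0,"wz": 0},{"x": 0,"y": -1.5,"z": 2.6,"wx": 0,"wy": 0,"wz": 0},{"x": 0,"y": -3,"z": 4.6,"wx": 0,"wy": 0,"wz": 0},{"x": 0,"y": -2,"z": 5,"wx": 0,"wy": 0,"wz": 0}], "gripper": 4}}

```text
time: 22.12
eef_pos: [0.5765, -0.2035, 0.242]
eef_rot: [[0.001, 1.0, -0.003], [0.865, 0.0, 0.501], [0.501, -0.003, -0.865]]
ft_force: [1.0, 0.6, -0.3]
width: 0.0401
```

```bash
python3 - <<'E'
from h import *
np.set_printoptions(precision=4,suppress=True)
a=snap("side","d6");b=snap("scene","s6");o=get_obs();print(o["time"],o["eef_pos"])
def pin(c,box,sat):
    x0,y0,x1,y1=box;h=cv2.cvtColor(c["img"][y0:y1,x0:x1],cv2.COLOR_RGB2HSV)
    m=((h[...,0]>3)&(h[...,0]<16)&(h[...,1]>sat)&(h[...,2]>80)).astype(np.uint8)
    cc=max(cv2.findContours(m,0,1)[0],key=cv2.contourArea);r=cv2.minAreaRect(cc);p=cv2.boxPoints(r)+[x0,y0];p=p[np.argsort(p[:,1])];
    print(r[1]);return p[:2].mean(0),p[2:].mean(0)
ps=pin(b,(225,250,300,310),170);pd=pin(a,(265,155,315,200),150);X,e=tri((b,ps[1]),(a,pd[0]));print("tip",X,e)
ang=np.arctan2(X[2]-.055,-(X[0]-.5665));print("phi",ang+.046)
# handle seen in scene: brightest grey bar row scan, expected for lid th
for th in(1.28,1.31,1.34,1.37):
    x=.6565-.235*np.cos(th)+.003*np.sin(th);z=.09+.235*np.sin(th)+.003*np.cos(th)
    print(th,round(x,4),round(z,4),[proj(b,np.array([x,y,z])).round(1).tolist() for y in(-.023,.033,.088)])
h=cv2.cvtColor(b["img"],cv2.COLOR_RGB2HSV)
for u in(340,350,360,370,380):
    v=np.nonzero((h[150:230,u,1]<50)&(h[150:230,u,2]>110))[0]+150;print(u,v[:14])
E
```

```text
22.225 [ 0.579  -0.2058  0.2467]
(6.663989543914795, 39.30044937133789)
(4.0249223709106445, 19.230182647705078)
tip [ 0.5787 -0.1726  0.1331] 0.0008953305611050147
phi 1.7711200381532346
1.28 0.592 0.316 [[316.5, 186.6], [346.0, 176.8], [373.7, 167.6]]
1.31 0.5988 0.3178 [[318.3, 188.0], [348.0, 178.1], [375.9, 168.8]]
1.34 0.6057 0.3195 [[320.2, 189.6], [350.0, 179.5], [378.0, 170.1]]
1.37 0.6126 0.3209 [[322.1, 191.2], [352.1, 181.1], [380.3, 171.6]]
340 [183 184 185 186 187 209 210]
350 [180 181 182 183 184 205 206]
360 [177 178 179 180 181 202 203]
370 [173 174 175 176 177 198 199]
380 [170 171 172 173 174]
```

Request:
{"fn": "move_arm", "kwargs": {"plan": [{"x": 0,"y": 0,"z": 5,"wx": -10,"wy": 0,"wz": 0},{"x": 0,"y": 0,"z": 4,"wx": -10,"wy": 0,"wz": 0},{"x": 0.6,"y": 2,"z": 3.3,"wx": -10,"wy": 0,"wz": 0},{"x": 0.7,"y": 5.4,"z": 0,"wx": 0,"wy": 0,"wz": 0},{"x": 0.7,"y": 5.4,"z": 0,"wx": 0,"wy": 0,"wz": 0},{"x": 0.7,"y": 5.5,"z": 0,"wx": 0,"wy": 0,"wz": 0},{"x": 0.7,"y": 5.5,"z": 0,"wx": 0,"wy": 0,"wz": 0},{"x": 0,"y": 0,"z": 0,"wx": 0,"wy": 0,"wz": 0},{"x": 0,"y": 0,"z": 0,"wx": 0,"wy": 0,"wz": 0}]}}

```text
time: 23.35
eef_pos: [0.611, 0.0347, 0.3639]
eef_rot: [[-0.001, 1.0, -0.002], [1.0, 0.001, -0.001], [-0.001, -0.002, -1.0]]
ft_force: [-0.1, 0.3, -0.1]
width: 0.0397
```

Request:
{"fn": "move_arm", "kwargs": {"plan": [{"x": 0.15,"y": -0.2,"z": -2,"wx": 0,"wy": 0,"wz": 0},{"x": 0.1,"y": 0,"z": -2.2,"wx": 0,"wy": 0,"wz": 0},{"x": 0,"y": 0,"z": -2,"wx": 0,"wy": 0,"wz": 0},{"x": 0,"y": 0,"z": 0,"wx": 0,"wy": 0,"wz": 0}]}}

```text
time: 23.85
eef_pos: [0.6127, 0.031, 0.301]
eef_rot: [[0.002, 1.0, -0.004], [1.0, -0.002, -0.0], [-0.0, -0.004, -1.0]]
ft_force: [0.2, -0.5, -1.1]
width: 0.0401
```

Request:
{"fn": "move_arm", "kwargs": {"plan": [{"x": 0,"y": 0,"z": 0,"wx": 0,"wy": 0,"wz": 0},{"x": 0,"y": 0,"z": 0,"wx": 0,"wy": 0,"wz": 0},{"x": 0,"y": 0,"z": 0,"wx": 0,"wy": 0,"wz": 0},{"x": 0,"y": 0,"z": 0,"wx": 0,"wy": 0,"wz": 0}], "gripper": 0, "newtons": 30}}

```text
time: 24.35
eef_pos: [0.6146, 0.0322, 0.3039]
eef_rot: [[-0.0, 1.0, 0.002], [1.0, 0.0, -0.001], [-0.001, 0.002, -1.0]]
ft_force: [-0.6, -3.0, 5.8]
width: 0.0082
```

```bash
python3 -c "
import numpy as np
t=np.r_[np.linspace(1.376,.12,19),.095,.07,.05,.03,.015,0];P=100*np.c_[-.235*np.cos(t)+.003*np.sin(t),.235*np.sin(t)+.003*np.cos(t)]
print(np.diff(P,axis=0).round(2).tolist(),P[0],P[-1])"
```

```text
[[-1.6, -0.35], [-1.57, -0.46], [-1.54, -0.57], [-1.49, -0.68], [-1.44, -0.78], [-1.38, -0.88], [-1.32, -0.97], [-1.25, -1.06], [-1.17, -1.15], [-1.09, -1.23], [-1.0, -1.3], [-0.91, -1.37], [-0.81, -1.43], [-0.71, -1.48], [-0.6, -1.52], [-0.5, -1.56], [-0.39, -1.59], [-0.27, -1.62], [-0.07, -0.58], [-0.06, -0.58], [-0.03, -0.47], [-0.02, -0.47], [-0.01, -0.35], [-0.01, -0.35]] [-4.25449173 23.1136172 ] [-23.5   0.3]
```

Request:
{"fn": "move_arm", "kwargs": {"plan": [{"x": -1.6,"y": 0,"z": -0.35,"wx": 0,"wy": 0,"wz": 0},{"x": -1.57,"y": 0,"z": -0.46,"wx": 0,"wy": 0,"wz": 0},{"x": -1.54,"y": 0,"z": -0.57,"wx": 0,"wy": 0,"wz": 0},{"x": -1.49,"y": 0,"z": -0.68,"wx": 0,"wy": 0,"wz": 0},{"x": -1.44,"y": 0,"z": -0.78,"wx": 0,"wy": 0,"wz": 0},{"x": -1.38,"y": 0,"z": -0.88,"wx": 0,"wy": 0,"wz": 0},{"x": -1.32,"y": 0,"z": -0.97,"wx": 0,"wy": 0,"wz": 0},{"x": -1.25,"y": 0,"z": -1.06,"wx": 0,"wy": 0,"wz": 0},{"x": -1.17,"y": 0,"z": -1.15,"wx": 0,"wy": 0,"wz": 0}]}}

```text
time: 25.48
eef_pos: [0.4863, 0.0329, 0.2339]
eef_rot: [[-0.001, 1.0, 0.001], [1.0, 0.001, 0.0], [0.0, 0.001, -1.0]]
ft_force: [-0.2, -0.9, 0.0]
width: 0.0088
```

Request:
{"fn": "move_arm", "kwargs": {"plan": [{"x": -1.09,"y": 0,"z": -1.23,"wx": 0,"wy": 0,"wz": 0},{"x": -1.0,"y": 0,"z": -1.3,"wx": 0,"wy": 0,"wz": 0},{"x": -0.91,"y": 0,"z": -1.37,"wx": 0,"wy": 0,"wz": 0},{"x": -0.81,"y": 0,"z": -1.43,"wx": 0,"wy": 0,"wz": 0},{"x": -0.71,"y": 0,"z": -1.48,"wx": 0,"wy": 0,"wz": 0},{"x": -0.6,"y": 0,"z": -1.52,"wx": 0,"wy": 0,"wz": 0},{"x": -0.5,"y": 0,"z": -1.56,"wx": 0,"wy": 0,"wz": 0},{"x": -0.39,"y": 0,"z": -1.59,"wx": 0,"wy": 0,"wz": 0},{"x": -0.27,"y": 0,"z": -1.62,"wx": 0,"wy": 0,"wz": 0},{"x": 0,"y": 0,"z": 0,"wx": 0,"wy": 0,"wz": 0}]}}

```text
time: 26.72
eef_pos: [0.4234, 0.0332, 0.1018]
eef_rot: [[-0.001, 1.0, -0.001], [1.0, 0.001, 0.001], [0.001, -0.001, -1.0]]
ft_force: [1.0, 2.0, -4.1]
width: 0.0088
```

Request:
{"fn": "move_arm", "kwargs": {"plan": [{"x": -0.07,"y": 0,"z": -0.58,"wx": 0,"wy": 0,"wz": 0},{"x": -0.06,"y": 0,"z": -0.58,"wx": 0,"wy": 0,"wz": 0},{"x": -0.03,"y": 0,"z": -0.47,"wx": 0,"wy": 0,"wz": 0},{"x": -0.02,"y": 0,"z": -0.4,"wx": 0,"wy": 0,"wz": 0},{"x": 0,"y": 0,"z": -0.25,"wx": 0,"wy": 0,"wz": 0},{"x": 0,"y": 0,"z": -0.2,"wx": 0,"wy": 0,"wz": 0},{"x": 0,"y": 0,"z": -0.15,"wx": 0,"wy": 0,"wz": 0},{"x": 0,"y": 0,"z": 0,"wx": 0,"wy": 0,"wz": 0},{"x": 0,"y": 0,"z": 0,"wx": 0,"wy": 0,"wz": 0}]}}

```text
time: 27.85
eef_pos: [0.4215, 0.0331, 0.076]
eef_rot: [[-0.001, 1.0, -0.001], [1.0, 0.001, 0.001], [0.001, -0.001, -1.0]]
ft_force: [-2.0, 6.0, -3.1]
width: 0.009
```

Request:
{"fn": "move_arm", "kwargs": {"plan": [{"x": 0,"y": 0,"z": -0.1,"wx": 0,"wy": 0,"wz": 0},{"x": 0,"y": 0,"z": -0.1,"wx": 0,"wy": 0,"wz": 0},{"x": 0,"y": 0,"z": 0,"wx": 0,"wy": 0,"wz": 0},{"x": 0,"y": 0,"z": 0,"wx": 0,"wy": 0,"wz": 0}]}}

```text
time: 28.35
eef_pos: [0.4215, 0.0331, 0.0741]
eef_rot: [[-0.001, 1.0, -0.001], [1.0, 0.001, 0.001], [0.001, -0.001, -1.0]]
ft_force: [-1.9, 4.6, -2.3]
width: 0.0085
```

Request:
{"fn": "move_arm", "kwargs": {"plan": [{"x": 0,"y": 0,"z": -0.1,"wx": 0,"wy": 0,"wz": 0},{"x": 0,"y": 0,"z": -0.1,"wx": 0,"wy": 0,"wz": 0},{"x": 0,"y": 0,"z": 0,"wx": 0,"wy": 0,"wz": 0},{"x": 0,"y": 0,"z": 0,"wx": 0,"wy": 0,"wz": 0}]}}

```text
time: 28.85
eef_pos: [0.4215, 0.0331, 0.0731]
eef_rot: [[-0.001, 1.0, -0.001], [1.0, 0.001, 0.001], [0.001, -0.001, -1.0]]
ft_force: [-7.1, 4.8, 11.9]
width: 0.0089
```

Now the lid is seated (12 N upward). I'll check against the original picture before letting go.

```bash
python3 - <<'E'
from h import *
a=snap("scene","s7")["img"].astype(int);b=load("pics/scene0.npz")["img"].astype(int)
# pin + lid rear region shift between now and the start (shut)
for n,(x0,y0,x1,y1) in {"pin":(228,255,285,295),"lid":(300,235,415,320)}.items():
    A=cv2.cvtColor(a.astype(np.uint8),7)[y0:y1,x0:x1].astype(np.float32);B=cv2.cvtColor(b.astype(np.uint8),7)[y0:y1,x0:x1].astype(np.float32)
    print(n,cv2.phaseCorrelate(B,A),np.abs(A-B).mean())
E
```

```text
pin ((0.05369067047598364, 0.06515671213908192), 0.9753739466269811) 4.275877
lid ((0.002471724140235665, -0.005871332310306343), 1.010166908899943) 4.4130945
```

Request:
{"fn": "move_arm", "kwargs": {"plan": [{"x": 0,"y": 0,"z": 0.1,"wx": 0,"wy": 0,"wz": 0},{"x": 0,"y": 0,"z": 0,"wx": 0,"wy": 0,"wz": 0}]}}

```text
time: 29.15
eef_pos: [0.4214, 0.0331, 0.0733]
eef_rot: [[-0.001, 1.0, -0.001], [1.0, 0.001, 0.001], [0.001, -0.001, -1.0]]
ft_force: [-1.7, 4.7, 1.3]
width: 0.0088
```

Request:
{"fn": "move_arm", "kwargs": {"plan": [{"x": 0,"y": 0,"z": 0,"wx": 0,"wy": 0,"wz": 0},{"x": 0,"y": 0,"z": 0,"wx": 0,"wy": 0,"wz": 0},{"x": 0,"y": 0,"z": 1.5,"wx": 0,"wy": 0,"wz": 0},{"x": 0,"y": 0,"z": 4,"wx": 0,"wy": 0,"wz": 0},{"x": 0,"y": 1,"z": 5,"wx": 0,"wy": 0,"wz": 0},{"x": 0.5,"y": 5,"z": 3,"wx": 0,"wy": 0,"wz": 10},{"x": 1,"y": 5,"z": 2,"wx": 0,"wy": 0,"wz": 10},{"x": 1,"y": 5,"z": 0,"wx": 0,"wy": 0,"wz": 10},{"x": 1,"y": 3,"z": 0,"wx": 0,"wy": 0,"wz": 10},{"x": 0,"y": 0,"z": 0,"wx": 0,"wy": 0,"wz": 0},{"x": 0,"y": 0,"z": 0,"wx": 0,"wy": 0,"wz": 0}], "gripper": 4.5}}

```text
time: 30.52
eef_pos: [0.4567, 0.2221, 0.2282]
eef_rot: [[-0.642, 0.767, -0.0], [0.767, 0.642, -0.001], [-0.001, -0.001, -1.0]]
ft_force: [-0.6, 0.2, 0.7]
width: 0.0449
```

```bash
cat > dial.py <<'E'
from h import *
import sys
np.set_printoptions(precision=4,suppress=True)
c=snap("wrist",sys.argv[1]);o=get_obs();print(o["time"],o["eef_pos"].round(4),o["width"])
p=proj(c,np.array([.462,.333,.056]));print("pred",p)
h=cv2.cvtColor(c["img"],cv2.COLOR_RGB2HSV);x,y=p.astype(int);R=110
M=np.zeros(h.shape[:2],bool);M[max(0,y-R):y+R,max(0,x-R):x+R]=1
g=M&(h[...,0]>45)&(h[...,0]<80)&(h[...,1]>120)&(h[...,2]>110)
n,l,st,ce=cv2.connectedComponentsWithStats(g.astype(np.uint8));i=1+st[1:,4].argmax();print("green",ce[i],st[i,4],onz(c,ce[i],.056))
k=(M&(h[...,2]<75)).astype(np.uint8);n,l,st,_=cv2.connectedComponentsWithStats(k);j=1+st[1:,4].argmax()
cc=max(cv2.findContours((l==j).astype(np.uint8),0,1)[0],key=cv2.contourArea);hu=cv2.convexHull(cc)
e=cv2.fitEllipse(hu);A=onz(c,e[0],.056);print("disc",e,A)
fill=cv2.fillConvexPoly(np.zeros(h.shape[:2],np.uint8),hu,1)>0
w=fill&(h[...,1]<40)&(h[...,2]>170)
n,l,st,cw=cv2.connectedComponentsWithStats(w.astype(np.uint8))
for q in range(1,n):
    if st[q,4]>15:
        pts=np.argwhere(l==q)[:,::-1].astype(np.float32);W=np.array([onz(c,t,.099)[:2] for t in pts]);f=cv2.fitLine(W.astype(np.float32),2,0,.01,.01).ravel()
        print("white",cw[q],st[q,4],W.mean(0),"len",np.ptp(W@f[:2]),"line deg",np.degrees(np.arctan2(f[1],f[0])))
G=onz(c,ce[i],.056);print("mark dir deg",np.degrees(np.arctan2(G[1]-A[1],G[0]-A[0])),"r",np.hypot(*(G-A)[:2]))
E
python3 dial.py w8
```

```text
30.575 [0.4567 0.2218 0.2283] 0.0451927137958477
pred [409.3615 125.7577]
green [437.8552  84.1103] 145 [0.4569 0.3783 0.056 ]
disc ((406.9924621582031, 127.17227935791016), (123.38821411132812, 127.61805725097656), 150.46400451660156) [0.4613 0.3307 0.056 ]
white [408.4737  76.7368] 19 [0.4308 0.353 ] len 0.006863516732700227 line deg -49.463703
white [393.2632  78.1579] 19 [0.4232 0.3444] len 0.006326493115279996 line deg -32.199924
white [423.0526  79.2632] 19 [0.44   0.3593] len 0.006437322594233769 line deg -61.738712
white [379.5294  84.6471] 17 [0.4189 0.3337] len 0.0062636923506329545 line deg -17.218662
white [408.6976 125.0867] 2341 [0.4546 0.3258] len 0.06054696490827566 line deg -78.57959
white [368.5789  95.    ] 19 [0.4179 0.3225] len 0.006658884037847146 line deg 1.57615
white [447.1875  96.8125] 16 [0.4622 0.3623] len 0.006386722056575367 line deg 82.74891
white [457.7647 124.5294] 17 [0.4822 0.3523] len 0.006575064963190713 line deg 43.04184
white [456.6667 139.4444] 18 [0.4891 0.3432] len 0.006710686195999349 line deg 28.709827
mark dir deg 95.2784110849698 r 0.04786353742806036
```

```bash
cat >> dial.py <<'E'
T=np.array([onz(c,cw[q],.056)[:2] for q in range(1,n) if 8<st[q,4]<60])
S=np.linalg.lstsq(np.c_[2*T,np.ones(len(T))],(T**2).sum(1),rcond=None)[0];C=S[:2];print("tick circle",C,"r",np.sqrt(S[2]+C@C))
print("tick ang",np.sort(np.degrees(np.arctan2(T[:,1]-C[1],T[:,0]-C[0]))),"mark",np.degrees(np.arctan2(G[1]-C[1],G[0]-C[0])))
big=l==(1+st[1:,4].argmax());print("V pct",np.percentile(h[...,2][big],[5,50,80,90,95]))
for th in(200,215,230,245):
    pw=(big&(h[...,2]>th)).astype(np.uint8);n2,l2,s2,c2=cv2.connectedComponentsWithStats(pw)
    for q in range(1,n2):
        if s2[q,4]>60:
            pts=np.argwhere(l2==q)[:,::-1].astype(np.float32);W=np.array([onz(c,t,.099)[:2] for t in pts]);f=cv2.fitLine(W.astype(np.float32),2,0,.01,.01).ravel()
            print(th,"px",c2[q],s2[q,4],W.mean(0),"len",np.ptp(W@f[:2]),"deg",np.degrees(np.arctan2(f[1],f[0])))
E
sed 's/^c=snap.*/c=load("pics\/w8.npz");c["fe"]=True;o=get_obs()/' dial.py > d_.py; python3 d_.py | tail -8; cd pics; python3 -c "
import cv2;a=cv2.imread('w8.png');cv2.imwrite('w8c.png',cv2.resize(a[40:220,310:510],(800,720)[:2] and (660,594),interpolation=2))"
```

```text
tick circle [0.463  0.3323] r 0.044093247635373346
tick ang [-176.5256   29.012    46.3498   63.3232   80.5281  114.7399  131.6588
  149.0937  166.3944] mark 97.57930076462581
V pct [183. 193. 195. 198. 252.]
200 px [415.9272 111.0243] 206 [0.4516 0.3372] len 0.023179707201909094 deg -22.38755
215 px [415.9698 111.196 ] 199 [0.4517 0.3371] len 0.023170850670866217 deg -22.233177
230 px [416.1902 111.5978] 184 [0.452 0.337] len 0.02250855253885553 deg -22.31952
245 px [416.1361 111.5976] 169 [0.452  0.3369] len 0.022516932055971828 deg -22.484888
```

Axis (0.463, 0.332), pointer at 157.5°, mark at 97.5°, so the dial needs 60° clockwise.

Request:
{"fn": "move_arm", "kwargs": {"plan": [{"x": 0.2,"y": 3.7,"z": -1,"wx": 0,"wy": 0,"wz": 9.2},{"x": 0.2,"y": 3.7,"z": -2,"wx": 0,"wy": 0,"wz": 9.2},{"x": 0.23,"y": 3.65,"z": -3,"wx": 0,"wy": 0,"wz": 9.2},{"x": 0,"y": 0,"z": -3,"wx": 0,"wy": 0,"wz": 0},{"x": 0,"y": 0,"z": -2.5,"wx": 0,"wy": 0,"wz": 0},{"x": 0,"y": 0,"z": 0,"wx": 0,"wy": 0,"wz": 0},{"x": 0,"y": 0,"z": 0,"wx": 0,"wy": 0,"wz": 0}]}}

```text
time: 31.45
eef_pos: [0.4639, 0.3328, 0.1145]
eef_rot: [[-0.924, 0.382, 0.001], [0.382, 0.924, 0.0], [-0.001, 0.001, -1.0]]
ft_force: [-0.4, 0.3, -0.0]
width: 0.0447
```

Request:
{"fn": "move_arm", "kwargs": {"plan": [{"x": -0.05,"y": -0.05,"z": -2.2,"wx": 0,"wy": 0,"wz": 0},{"x": 0,"y": 0,"z": -1.8,"wx": 0,"wy": 0,"wz": 0},{"x": 0,"y": 0,"z": 0,"wx": 0,"wy": 0,"wz": 0}]}}

```text
time: 31.82
eef_pos: [0.4627, 0.3323, 0.0737]
eef_rot: [[-0.924, 0.381, -0.0], [0.381, 0.924, -0.0], [0.0, -0.0, -1.0]]
ft_force: [0.5, 0.0, -0.2]
width: 0.045
```

Request:
{"fn": "move_arm", "kwargs": {"plan": [{"x": 0,"y": 0,"z": 0,"wx": 0,"wy": 0,"wz": 0},{"x": 0,"y": 0,"z": 0,"wx": 0,"wy": 0,"wz": 0},{"x": 0,"y": 0,"z": 0,"wx": 0,"wy": 0,"wz": 0},{"x": 0,"y": 0,"z": 0,"wx": 0,"wy": 0,"wz": 0}], "gripper": 0, "newtons": 40}}

```text
time: 32.33
eef_pos: [0.4629, 0.3313, 0.075]
eef_rot: [[-0.924, 0.381, 0.001], [0.381, 0.924, -0.002], [-0.002, -0.002, -1.0]]
ft_force: [-2.6, -6.7, 9.1]
width: 0.0135
```

Request:
{"fn": "move_arm", "kwargs": {"plan": [{"x": 0,"y": 0,"z": 0,"wx": 0,"wy": 0,"wz": -7.5},{"x": 0,"y": 0,"z": 0,"wx": 0,"wy": 0,"wz": -7.5},{"x": 0,"y": 0,"z": 0,"wx": 0,"wy": 0,"wz": -7.5},{"x": 0,"y": 0,"z": 0,"wx": 0,"wy": 0,"wz": -7.5},{"x": 0,"y": 0,"z": 0,"wx": 0,"wy": 0,"wz": -7.5},{"x": 0,"y": 0,"z": 0,"wx": 0,"wy": 0,"wz": -7.5},{"x": 0,"y": 0,"z": 0,"wx": 0,"wy": 0,"wz": -7.5},{"x": 0,"y": 0,"z": 0,"wx": 0,"wy": 0,"wz": -7.5},{"x": 0,"y": 0,"z": 0,"wx": 0,"wy": 0,"wz": 0},{"x": 0,"y": 0,"z": 0,"wx": 0,"wy": 0,"wz": 0}]}}

```text
time: 33.58
eef_pos: [0.4632, 0.3314, 0.075]
eef_rot: [[-0.132, 0.991, 0.002], [0.991, 0.132, -0.002], [-0.002, 0.001, -1.0]]
ft_force: [-1.8, -6.3, 8.0]
width: 0.0132
```

Request:
{"fn": "move_arm", "kwargs": {"plan": [{"x": 0,"y": 0,"z": 0,"wx": 0,"wy": 0,"wz": 0},{"x": 0,"y": 0,"z": 0,"wx": 0,"wy": 0,"wz": 0},{"x": 0,"y": 0,"z": 2,"wx": 0,"wy": 0,"wz": 0},{"x": 0,"y": 0,"z": 5,"wx": 0,"wy": 0,"wz": 0},{"x": 0,"y": -5,"z": 5,"wx": 0,"wy": 0,"wz": 0},{"x": 0,"y": -5,"z": 3,"wx": 0,"wy": 0,"wz": 0},{"x": 0,"y": 0,"z": 0,"wx": 0,"wy": 0,"wz": 0},{"x": 0,"y": 0,"z": 0,"wx": 0,"wy": 0,"wz": 0}], "gripper": 4.5}}

```text
time: 34.58
eef_pos: [0.4629, 0.2389, 0.2175]
eef_rot: [[-0.132, 0.991, 0.0], [0.991, 0.132, 0.001], [0.001, 0.0, -1.0]]
ft_force: [0.8, -0.0, 0.3]
width: 0.0447
```

```bash
python3 dial.py w9 | grep -v "^white"; python3 - <<'E'
from h import *
c=load("pics/w9.npz");c["fe"]=True;x,y=proj(c,np.array([.463,.332,.07])).astype(int)
a=snap("scene","s9")["img"];y0=max(0,y-80)
cv2.imwrite("pics/fin.png",np.hstack([cv2.resize(c["img"][y0:y0+160,x-80:x+80],(360,360)),cv2.resize(a[160:360,170:414],(440,360))])[:,:,::-1])
E
```

```text
34.625 [0.4625 0.2391 0.2169] 0.045292442170776555
pred [335.6638 109.5906]
green [336.479   55.0599] 167 [0.4567 0.3783 0.056 ]
disc ((336.1986389160156, 111.23460388183594), (132.5778350830078, 135.63011169433594), 99.33714294433594) [0.4626 0.3317 0.056 ]
mark dir deg 97.25255899061904 r 0.04697113068682742
tick circle [0.4628 0.333 ] r 0.0436192582966681
tick ang [-175.3845   28.2328   45.4869   62.804    80.247   114.9896  132.461
  149.8507  166.9693] mark 97.72504457498735
V pct [182. 193. 196. 199. 252.]
200 px [339.45    88.9115] 260 [0.4614 0.3446] len 0.02292947570133036 deg -82.72805
215 px [339.195   88.9336] 241 [0.4612 0.3446] len 0.022881324831230787 deg -82.33957
230 px [339.0664  89.4912] 226 [0.4612 0.3442] len 0.022148353728166925 deg -82.16902
245 px [339.3385  88.4923] 195 [0.4613 0.3449] len 0.021440306782026686 deg -81.28399
```

View pics/fin.png

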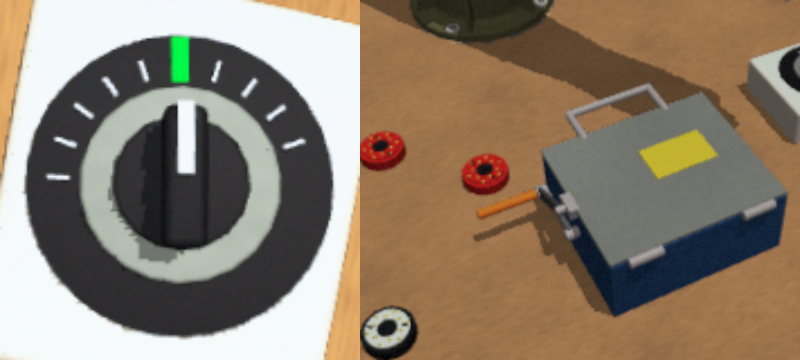

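The pointer line is at 97.7° and the mark at 97.5°. The lid is shut and the gripper is clear, so I'm handing in.

```bash
python3 -c "
from cell import finish_job,get_obs
print(get_obs()['time']);print(finish_job())"
```

```text
34.675
the job is handed in; nothing more can be done
None
```

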